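# Scoop wooden balls into the sorting tray and light it

### The arm

A 6-joint arm with a two-finger parallel gripper is mounted at the origin on the work surface. World frame = base frame: x ahead of the robot, y to its left, z up, the work surface at z = 0. Lengths are in mm, angles in rad, forces in N, time in s.
With the tool pointing down it reaches from about 300 to 775 mm from the base axis. Payload 14.6 kg.
Tool frame: the origin (TCP) lies midway between the tips of the shut fingers; the grasp point (between the pads) lies 19 mm behind it (manip.grasp_offset is the distance from the TCP to the grasp point, in mm); z points along the fingers, y is the line along which they close (so a half turn about z gives the same grasp; the last joint's range is limited). The gripper opens to 94 mm and grips with 3 to 60 N. Pads are 16 mm wide; open, the fingers measure 119 mm over their backs; the gripper's body (75 mm by 177 mm) begins 78 mm behind the grasp point.
Start: joints at [-1.304, 0.3, 1.521, -0, 1.321, -0.067], TCP at [180.192, -519.634, 171.746] pointing down, gripper open.
Joint ranges: [-3.03, 3.03], [-0.79, 2.21], [0.23, 2.52], [-1.04, 4.18], [0, 3.07], [-2.55, 2.55]. Speed limits (rad/s): [2.22, 2.22, 2.57, 3.14, 3.14, 3.14].

### API

Orientations are given as [roll, pitch, yaw] about the fixed x, y, z axes, in that order (R = Rz(yaw) Ry(pitch) Rx(roll)).
In Python, from cell import manip, viewer gives the robot as it stands. The module is installed in compiled form; this text tells all that it offers.
- The arm moves only by the tool move_arm, never from a script. Its argument "moves" is a list of rows, each a list of 4 numbers: the shift along the tool's x, y, z in m, then the turn about the tool's z in rad. A call has 1 to 12 rows; each row is the pose to reach, as a shift and turn from the pose commanded when the call began, along the tool's axes at that moment; what a row does not reach only later rows make up. A row lasts 1/10 s, in which the tool goes at most 50 mm and 8.59 degrees, less where a joint would pass 70% of its speed; a pose out of reach is approached as far as the arm can. A call with a gripper value outside its range is refused whole. "jaw" is the finger opening in m, from 0 to 0.094, set as the call begins (left out, the last holds). The fingers move at their own pace and stop on an object; "squeeze" is the grip in N (left out, the last holds). Time passes only in rows, so rows that repeat a pose let the fingers close. It gives the time, the measured TCP pose, the force, the opening and the grip force at its end, in the units of the state.
- manip.read_state(): the state, without advancing time (a new reading comes with each control period).
- viewer.camera(name): name is "scene" or "top" or "wrist"; returns a dict with "frame" (420x560x3 uint8, blue, green, red), "z_map" (420x560 float32, mm along the optical axis (not along the pixel's ray), 0 where there is no reading), "fx", "fy", "cx", "cy" (pixels), "origin" and "orientation" of the camera in the world. Camera axes: x right, y down, z forward; pixel columns grow to the right and rows downward; lengths in mm; the calibration is good to about 2 mm. A picture is of the moment at which its call begins.
- manip.sign_off(): hands the job in; it is judged then, once.
The state is a dict: "clock": time; "joints": joint angles; "qd": joint speeds; "effort": joint torques, N m; "eef_pos": TCP position; "eef_rot": TCP orientation; "wrist_force": force on the tool from outside, world axes, zero at the start; "moment": the same for the moment, N m; "finger_gap": finger opening in mm; "finger_force": force on a finger pad.
Only numpy, scipy, OpenCV 4.12 (cv2) and the standard library are available. Lean on these libraries where they do the work, as an engineer would, in place of code of your own. Each camera call takes 0.05 s, during which the arm holds its last target. There are 200 camera calls.

### The job

Using the scoop, move every wooden ball from the red bin into the blue tray without letting the gripper's fingers touch the balls, and then stand the scoop upright back on the middle of the green mat. For the sorting that follows, leave the work lamp swivelled to point at the middle of the tray, with its head tilted 35 degrees down from level. Do not disturb the glue bottle, the hammer or the tape measure.

Things in the scene. Friction and masses are not known exactly. Their poses are not given: they have to be found in the camera images.
- bin: red feed bin fixed to the bench, 290 long (x, -145 to +145) x 96 wide (y); side walls 80 mm high, 84 apart inside. Origin on the bench under it. Level floor 8 mm above the bench from x=-65 to +65; at +x a ramp and an end wall 110 mm high; towards -x a 20 degree slope up to an open end 37 mm above the bench, over which a scoop with its mouth dipped a little more than that can reach in
- bin_foot (a point): inside the red bin, where its level floor meets the ramp, mid-width, on the floor, at the bin's x=+65, z=8 mm; axes as the bin's. From here the ramp climbs at 40 degrees towards +x to 70 mm above the bench at the bin's x=+139, where the end wall stands. A scoop that pushes the balls against the ramp and then curls its mouth up along it gathers some of them
- tray: blue open tray, 150 x 150 x 50 mm high, walls and floor 5 mm, loose, about 0.6 kg; origin at the centre of its underside
- mat: thin green mat painted flush on the bench, 180 (x) x 140 mm (y), the scoop's place; origin at its centre on the bench
- scoop: aluminium scoop with an upright wooden handle, loose, 0.15 kg, standing on its flat bottom. Origin on the underside below the handle; +x to the open mouth, z up along the handle. Bottom 2 mm thick, 73 wide (y), x=-20 to the lip at +80 mm; walls 34 mm high at the back (x=12 to 15) and sides (x=14 to 70, 70 apart)
- scoop_handle (a point): point on the axis of the scoop's wooden handle, 90 mm above its underside, axes as the scoop's. The handle is 24 (x) x 18 mm (y) and ends 35 mm above this point; grip it here from above, closing along y
- scoop_middle (a point): point in the middle of the scoop's bottom, on its underside (x=+30 mm from the scoop's origin)
- lamp_pivot (a point): on the yellow work lamp: the crossing of its vertical swivel axis and its level tilt axis, 190 mm above the bench, on the swivelling fork. Its x axis is level and points where the lamp shines (seen from above), z is up. The lamp's black foot is fixed to the bench, 110 mm in diameter
- lamp_grip (a point): point on the black upright tab on top of the lamp head, 65 mm from lamp_pivot along the head's own up; turns with the head (x forward, y sideways). The tab is 14 thick (y), 26 mm deep (x), ends 16 mm above this point; the head's top (90 wide, 50 deep) is 35 mm below. Pinched from above across its thickness it twists the swivel and, moved forward, tilts
- lamp_swivel (a joint): swivel angle of the lamp about the vertical, rad, counter-clockwise from above positive, range -1.6 to 1.6; stays where left (friction 0.15 N m)
- lamp_tilt (a joint): tilt of the lamp head, rad: 0 shines level, positive shines downward (the tab leans forward), range -0.5 to 1.2; stays where left (friction 0.2 N m, 3 N at the tab)
- glue: bystander: white glue bottle, 54 mm diameter, 130 mm high
- mallet: bystander: hammer lying on the bench
- tape: bystander: orange tape measure, 70 x 40 x 65 mm
- ball1: smooth lacquered beech ball (friction about 0.3), 34 mm diameter, 15 g; origin at its centre. Starts in the red bin (absent in some runs)
- ball2: smooth lacquered beech ball (friction about 0.3), 34 mm diameter, 15 g; origin at its centre. Starts in the red bin (absent in some runs)
- ball3: smooth lacquered beech ball (friction about 0.3), 34 mm diameter, 15 g; origin at its centre. Starts in the red bin (absent in some runs)
- ball4: smooth lacquered beech ball (friction about 0.3), 34 mm diameter, 15 g; origin at its centre. Starts in the red bin (absent in some runs)
- ball5: smooth lacquered beech ball (friction about 0.3), 34 mm diameter, 15 g; origin at its centre. Starts in the red bin (absent in some runs)
- ball6: smooth lacquered beech ball (friction about 0.3), 34 mm diameter, 15 g; origin at its centre. Starts in the red bin (absent in some runs)
- ball7: smooth lacquered beech ball (friction about 0.3), 34 mm diameter, 15 g; origin at its centre. Starts in the red bin (absent in some runs)
- ball8: smooth lacquered beech ball (friction about 0.3), 34 mm diameter, 15 g; origin at its centre. Starts in the red bin (absent in some runs)
Mind the look-alikes: they are no part of the job. What is shaped like the ball1 but pink or purple is not meant.

How it is judged (in metres and radians):
On the way, in this order (a step that is already met when the one before it is completed fails the run):
1. all the balls are in the tray (x of ball1 in the frame of tray between -0.065 and 0.065 m and y of ball1 in the frame of tray between -0.065 and 0.065 m and z of ball1 in the frame of tray between 0 and 0.05 m and x of ball2 in the frame of tray between -0.065 and 0.065 m and y of ball2 in the frame of tray between -0.065 and 0.065 m and z of ball2 in the frame of tray between 0 and 0.05 m and x of ball3 in the frame of tray between -0.065 and 0.065 m and y of ball3 in the frame of tray between -0.065 and 0.065 m and z of ball3 in the frame of tray between 0 and 0.05 m and x of ball4 in the frame of tray between -0.065 and 0.065 m and y of ball4 in the frame of tray between -0.065 and 0.065 m and z of ball4 in the frame of tray between 0 and 0.05 m and x of ball5 in the frame of tray between -0.065 and 0.065 m and y of ball5 in the frame of tray between -0.065 and 0.065 m and z of ball5 in the frame of tray between 0 and 0.05 m and x of ball6 in the frame of tray between -0.065 and 0.065 m and y of ball6 in the frame of tray between -0.065 and 0.065 m and z of ball6 in the frame of tray between 0 and 0.05 m and x of ball7 in the frame of tray between -0.065 and 0.065 m and y of ball7 in the frame of tray between -0.065 and 0.065 m and z of ball7 in the frame of tray between 0 and 0.05 m and x of ball8 in the frame of tray between -0.065 and 0.065 m and y of ball8 in the frame of tray between -0.065 and 0.065 m and z of ball8 in the frame of tray between 0 and 0.05 m), for 0.2 s.
2. the scoop stands back on the mat (horizontal distance between scoop_middle and mat below 0.045 m and height (world z) of scoop below 0.008 m and angle between scoop's own z axis and vertical below 0.1 rad and linear speed of scoop below 0.03 m/s), for 0.2 s.
At the end, for the whole second after the job is handed in: Every ball lies still inside the level tray; the scoop stands upright on the bench, its middle within 45 mm of the mat's centre; the lamp points within 30 mm of the tray's centre, seen from above, tilted 0.611 rad (35 degrees) down within 0.1 rad (all of step 1 and all of step 2 and y of tray in the frame of lamp_pivot between -0.03 and 0.03 m and x of tray in the frame of lamp_pivot above 0.1 m and value of joint lamp_tilt between 0.511 and 0.711 rad and angle between tray's own z axis and vertical below 0.1 rad and linear speed of each of ball1, ball2, ball3, ball4, ball5, ball6, ball7, ball8 below 0.05 m/s); the robot touches nothing.
It fails at once if the fingers touch a ball (contact force between the fingers and ball1 above 0.5 N or contact force between the fingers and ball2 above 0.5 N or contact force between the fingers and ball3 above 0.5 N or contact force between the fingers and ball4 above 0.5 N or contact force between the fingers and ball5 above 0.5 N or contact force between the fingers and ball6 above 0.5 N or contact force between the fingers and ball7 above 0.5 N or contact force between the fingers and ball8 above 0.5 N).
It fails at once if a bystander (glue bottle, hammer, tape measure) is moved by more than 30 mm (distance of any of glue, mallet, tape from where it was at the start of the episode above 0.03 m).
Of ball1, ball2, ball3, ball4, ball5, ball6, ball7, ball8 only 5 to 8 are there at a start; the rules pass over those that are not, and their reading is None.
At some moment in a run one of tray, scoop may be knocked a few centimetres aside while the robot is not near it.
It also fails if it takes over 210 s, if anything falls off the work surface, if the arm or the gripper's body presses on something with over 40 N, if the wrist force passes 120 N, or if a joint passes its speed limit or range.

## Working session

There is one attempt and no reset: what is moved stays moved. The work goes in short steps, Python scripts to look and compute and a tool call to move; the robot and the scene stay as the last step left them, time stands still between calls to the robot, and variables do not carry over. Pictures are saved under pics/ and viewed, at most 14 in all, crops included, and the job is handed in when it is done.

Besides the shell and the picture viewer there is one more tool, called after "Call:" by a JSON object that holds its "api" and its "payload", one argument or row to a line. move_arm: Moves the arm, as the interface text tells. Its arguments: {"type":"object","properties":{"moves":{"type":"array"},"jaw":{"type":"number"},"squeeze":{"type":"number"}},"required":["moves"]}

```bash
mkdir -p pics
cat > h.py <<'E'
import numpy as np, cv2
from scipy.spatial.transform import Rotation as R
from cell import manip, viewer
def rot(o):
    o=np.array(o,float)
    return o if o.shape==(3,3) else (R.from_euler('xyz',o).as_matrix() if o.size==3 else R.from_quat(o).as_matrix())
def cam(n,save=None):
    c=viewer.camera(n); 
    if save: cv2.imwrite('pics/'+save,c['frame'])
    return c
def cloud(c):
    z=c['z_map'].astype(float); v,u=np.mgrid[:z.shape[0],:z.shape[1]]
    P=np.dstack([(u-c['cx'])/c['fx']*z,(v-c['cy'])/c['fy']*z,z])@rot(c['orientation']).T+np.array(c['origin'])
    P[z==0]=np.nan
    return P
def proj(c,p):
    q=(np.array(p)-c['origin'])@rot(c['orientation'])
    return c['cx']+c['fx']*q[...,0]/q[...,2], c['cy']+c['fy']*q[...,1]/q[...,2]
def st():
    s=manip.read_state(); print({k:np.round(s[k],3).tolist() for k in ('clock','joints','eef_pos','eef_rot','wrist_force','finger_gap','finger_force')})
    return s
E
python3 - <<'E'
from h import *
for n in('scene','top'):
    c=cam(n,n+'0.png'); print(n,c['origin'],c['orientation'],c['fx'],c['cx'],c['cy'])
    np.savez(n+'0.npz',P=cloud(c),f=c['frame'])
st()
E
```

```text
scene [1060.7435097   526.9028121   919.67802996] [-2.39657142 -0.01567573  2.38382263] 475.3318539116271 286.5028499721592 206.7883380952883
top [ 477.1141181    12.66802784 1402.33031372] [-3.05186045 -0.00494251 -1.54434232] 513.9982969926458 276.12679534102057 202.4653856613041
{'clock': 0.1, 'joints': [-1.304, 0.3, 1.521, 0.0, 1.321, -0.067], 'eef_pos': [180.159, -519.374, 171.27], 'eef_rot': [-3.141, -0.0, 0.334], 'wrist_force': [-0.362, -0.947, -0.162], 'finger_gap': 93.479, 'finger_force': 0.0}
```

View pics/scene0.png

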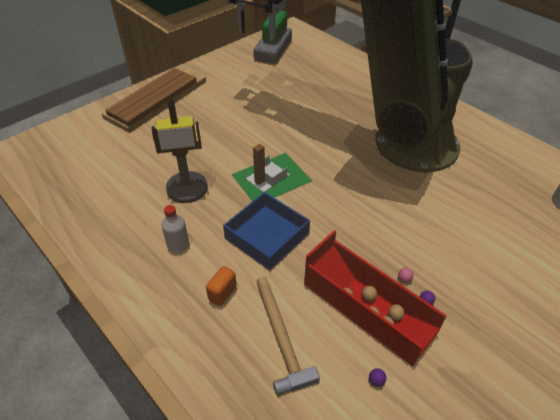

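View pics/top0.png

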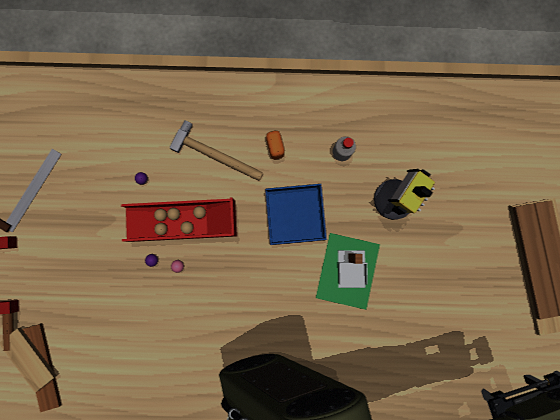

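Run:
```python
from h import *
d=np.load('top0.npz');P=d['P'];f=d['f'];H=cv2.cvtColor(f,cv2.COLOR_BGR2HSV).astype(int)
h,s,v=H[...,0],H[...,1],H[...,2]
def rect(name,m,zlo,zhi):
    m=m&(P[...,2]>zlo)&(P[...,2]<zhi)
    n,l,stt,_=cv2.connectedComponentsWithStats(m.astype(np.uint8))
    k=1+np.argmax(stt[1:,4]); q=P[l==k]
    r=cv2.minAreaRect(q[:,:2].astype(np.float32)); print(name,len(q),np.round(r[0],1),np.round(r[1],1),round(r[2],1),'z',np.round(np.percentile(q[:,2],[2,50,98]),1)); return q
red=((h<6)|(h>174))&(s>150)&(v>60)
U=np.mgrid[:420,:560]
roi=(U[1]>110)&(U[1]<245)
rect('bin all',red&roi,3,130)
rect('bin walls',red&roi,60,130)
b=P[red&roi&(P[...,2]>95)];r=cv2.minAreaRect(b[:,:2].astype(np.float32));print('endwall',r,len(b))
blue=(h>100)&(h<130)&(s>120)&(U[1]>255)&(U[1]<340)
rect('tray',blue,-5,60);rect('tray rim',blue,35,60)
g=(h>40)&(h<80)&(s>80)&(U[1]>300)&(U[1]<390); rect('mat',g,-10,15)
sc=(P[...,2]>14)&(U[1]>330)&(U[1]<375)&(U[0]>240)&(U[0]<295)
print('bench',np.nanmedian(P[300:310,100:200,2]))
hd=sc&(P[...,2]>105);q=P[hd];print('handle top',cv2.minAreaRect(q[:,:2].astype(np.float32)),np.median(q[:,2]),q.mean(0),len(q))
al=(s<60)&(v>90)&(U[1]>325)&(U[1]<378)&(U[0]>240)&(U[0]<300)
rect('scoop alu',al,-5,60)
rect('scoop walls',al,25,45)
lam=(U[1]>370)&(U[1]<440)&(U[0]>160)&(U[0]<225)
ye=lam&(h>20)&(h<35)&(s>120); rect('lamp yellow',ye,180,300)
t=lam&(P[...,2]>242); q=P[t]; print('tab',len(q),cv2.minAreaRect(q[:,:2].astype(np.float32)),q.mean(0),q[:,2].max())
q=P[lam&(v<60)&(P[...,2]<60)&(P[...,2]>5)];print('foot',cv2.minEnclosingCircle(q[:,:2].astype(np.float32)),np.median(q[:,2]))
br=(h>6)&(h<22)&(s>60)&(P[...,2]>18)&(U[1]>120)&(U[1]<235)&(U[0]>200)&(U[0]<240)
n,l,stt,c=cv2.connectedComponentsWithStats(br.astype(np.uint8))
for k in range(1,n):
    if stt[k,4]>15: print('ball',c[k],stt[k,4],P[l==k].mean(0),P[l==k][:,2].max())
big=cv2.resize(f[110:320,100:450],None,fx=2.25,fy=2.25,interpolation=cv2.INTER_CUBIC);cv2.imwrite('pics/c1.png',big)
```

```text
bin all 3057 [549.2 266.2] [103.9 299.1] 4.4 z [  3.7  25.  107.6]
bin walls 708 [545.9 261.2] [ 96.6 289.5] 4.3 z [ 61.   78.4 111.1]
endwall ((556.837158203125, 119.92084503173828), (96.00530242919922, 6.259120464324951), 4.618022441864014) 92
tray 3139 [572.5 -42.1] [153.  148.7] 6.6 z [-2.1  4.4 50.7]
tray rim 402 [570.8 -42.6] [149.3 148.1] 6.7 z [36.3 48.  54.2]
mat 2374 [ 423.3 -189. ] [140.8 180.5] 78.6 z [-6.3 -0.3  6. ]
bench -2.0675496788516057
handle top ((458.4955749511719, -198.28732299804688), (22.358823776245117, 18.526592254638672), 1.653572916984558) 123.18795802768261 [ 458.66877257 -197.78242425  122.47910833] 84
scoop alu 781 [ 429.3 -199. ] [99.9 73.2] 1.4 z [-4.4  1.  34.6]
scoop walls 37 [ 424.7 -169. ] [30.1 65.2] 59.3 z [25.6 33.5 40.9]
lamp yellow 698 [ 616.8 -315.8] [ 52.5 102.9] 55.2 z [192.3 218.3 226.7]
tab 125 ((614.0181274414062, -322.1477966308594), (30.35770034790039, 14.231037139892578), 54.27839660644531) [ 614.06465035 -320.25471138  262.03074249] 272.1559174403071
foot ((621.1748046875, -310.61236572265625), 55.28204345703125) 16.843935108413916
ball [199.23423423 211.76576577] 111 [569.91346448 213.36484365  34.71253658] 45.39860103025785
ball [166.49056604 213.95283019] 212 [561.70693996 300.1373138   35.22157628] 46.136430426389325
ball [186.6  227.25] 100 [527.75544676 245.08262501  35.7740158 ] 44.90019642764264
ball [160.65420561 228.57943925] 107 [522.40351231 313.77419241  35.50066879] 44.068563473747645
```

View pics/c1.png

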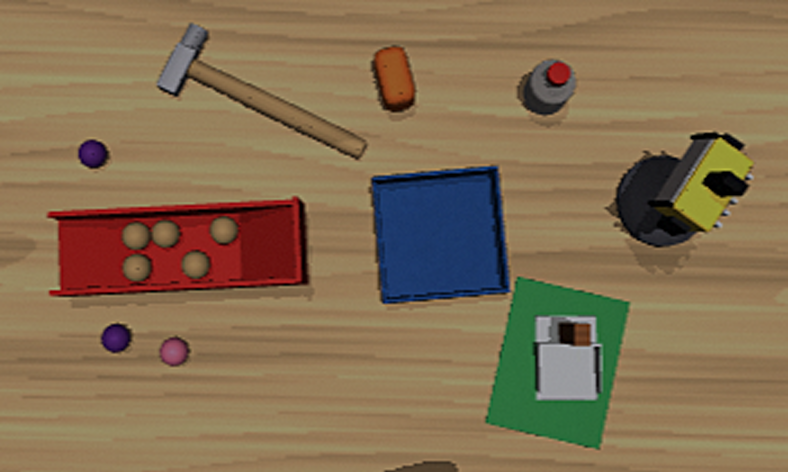

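Call:
{"api": "move_arm", "payload": {
  "moves": [
    [0.03,-0.017,0,0.03],
    [0.07,-0.04,0,0.06],
    [0.11,-0.063,0,0.09],
    [0.15,-0.086,0,0.12],
    [0.19,-0.109,0,0.15],
    [0.23,-0.132,0,0.19],
    [0.27,-0.155,0,0.23],
    [0.31,-0.178,0,0.27],
    [0.34,-0.195,0,0.29],
    [0.369,-0.212,0,0.308],
    [0.369,-0.212,0,0.308],
    [0.369,-0.212,0,0.308]
  ],
  "jaw": 0.06
}}

```text
clock: 1.3
eef_pos: [459.3, -198.1, 171.4]
eef_rot: [-3.141, 0.001, 0.027]
wrist_force: [-0.7, -0.8, -0.1]
finger_gap: 60.0
finger_force: 0.0
```

Run:
```python
from h import *
s=st();c=cam('wrist','w1.png');P=cloud(c)
m=(P[...,2]>108)&(P[...,2]<135)
q=P[m];print(len(q),cv2.minAreaRect(q[:,:2].astype(np.float32)) if len(q)>5 else 0, np.median(q[:,2]) if len(q) else 0)
```

```text
{'clock': 1.3, 'joints': [-0.48, 0.19, 1.659, -0.0, 1.294, 1.063], 'eef_pos': [459.291, -198.117, 171.407], 'eef_rot': [-3.141, 0.001, 0.027], 'wrist_force': [-0.663, -0.782, -0.061], 'finger_gap': 60.039, 'finger_force': 0.0}
672 ((457.7249755859375, -196.81961059570312), (24.574026107788086, 17.477378845214844), 1.3630601167678833) 124.81117858155326
```

Call:
{"api": "move_arm", "payload": {
  "moves": [
    [-0.001,-0.001,0.03,0],
    [-0.001,-0.001,0.06,0],
    [-0.001,-0.001,0.09,0],
    [-0.001,-0.001,0.102,0],
    [-0.001,-0.001,0.102,0]
  ],
  "jaw": 0.06
}}

```text
clock: 1.85
eef_pos: [457.3, -197.8, 68.8]
eef_rot: [-3.14, 0.002, 0.025]
wrist_force: [0.6, -0.1, 0.4]
finger_gap: 59.9
finger_force: 0.0
```

Call:
{"api": "move_arm", "payload": {
  "moves": [
    [0,0,0,0],
    [0,0,0,0],
    [0,0,0,0],
    [0,0,0,0],
    [0,0,0,0],
    [0,0,0,0],
    [0,0,0,0],
    [0,0,-0.02,0],
    [0,0,-0.05,0],
    [0,0,-0.09,0],
    [0,0,-0.12,0],
    [0,0,-0.12,0]
  ],
  "jaw": 0.0,
  "squeeze": 20
}}

```text
clock: 3.05
eef_pos: [459.7, -198.1, 193.5]
eef_rot: [3.139, -0.005, 0.026]
wrist_force: [0.6, 0.3, -2.4]
finger_gap: 18.2
finger_force: 20.0
```

Call:
{"api": "move_arm", "payload": {
  "moves": [
    [0.005,-0.02,-0.006,-0.1],
    [0.015,-0.06,-0.006,-0.24],
    [0.025,-0.1,-0.006,-0.38],
    [0.035,-0.14,-0.006,-0.52],
    [0.045,-0.18,-0.006,-0.66],
    [0.055,-0.22,-0.006,-0.8],
    [0.064,-0.26,-0.006,-0.94],
    [0.073,-0.3,-0.006,-1.08],
    [0.082,-0.34,-0.006,-1.22],
    [0.091,-0.375,-0.006,-1.36],
    [0.097,-0.4,-0.006,-1.5],
    [0.1,-0.412,-0.006,-1.624]
  ]
}}

```text
clock: 4.25
eef_pos: [547.2, 219.0, 193.9]
eef_rot: [-3.139, 0.0, 1.657]
wrist_force: [-0.9, -0.7, -1.9]
finger_gap: 17.8
finger_force: 20.0
```

Run:
```python
from h import *
s=st();c=cam('scene','s1.png');f=cam('top','t1.png')
a=c['frame'][150:370,220:460];b=f['frame'][160:270,90:340]
cv2.imwrite('pics/m1.png',np.hstack([cv2.resize(a,(436,400)),cv2.resize(b,(360,400))]))
```

```text
{'clock': 4.25, 'joints': [0.318, 0.375, 1.37, 0.0, 1.399, 0.232], 'eef_pos': [547.234, 218.997, 193.89], 'eef_rot': [-3.139, 0.0, 1.657], 'wrist_force': [-0.925, -0.671, -1.886], 'finger_gap': 17.818, 'finger_force': 19.994}
```

View pics/m1.png

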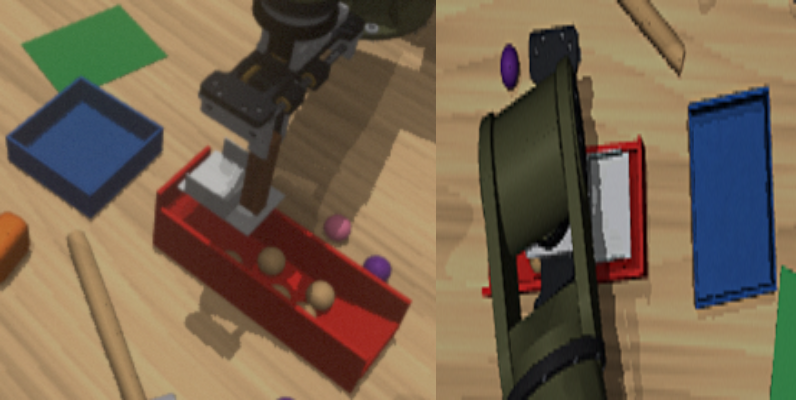

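Call:
{"api": "move_arm", "payload": {
  "moves": [
    [0,0,0.012,0],
    [0,0,0.024,0],
    [-0.01,0,0.024,0],
    [-0.018,0,0.022,0],
    [-0.026,0,0.02,0],
    [-0.034,0,0.018,0],
    [-0.042,0,0.016,0],
    [-0.05,0,0.014,0],
    [-0.056,0,0.012,0],
    [-0.062,0,0.01,0],
    [-0.067,0,0.01,0],
    [-0.067,0,0.01,0]
  ],
  "squeeze": 8
}}

```text
clock: 5.55
eef_pos: [553.0, 149.6, 185.8]
eef_rot: [3.142, 0.0, 1.649]
wrist_force: [0.4, 0.7, -0.7]
finger_gap: 17.7
finger_force: 8.0
```

Run:
```python
from h import *
s=st();c=cam('scene','s2.png')
cv2.imwrite('pics/m2.png',cv2.resize(c['frame'][150:370,220:460],(600,550)))
```

```text
{'clock': 5.55, 'joints': [0.2, 0.341, 1.434, -0.0, 1.366, 0.122], 'eef_pos': [553.035, 149.649, 185.752], 'eef_rot': [3.142, 0.0, 1.649], 'wrist_force': [0.353, 0.697, -0.688], 'finger_gap': 17.719, 'finger_force': 8.0}
```

View pics/m2.png

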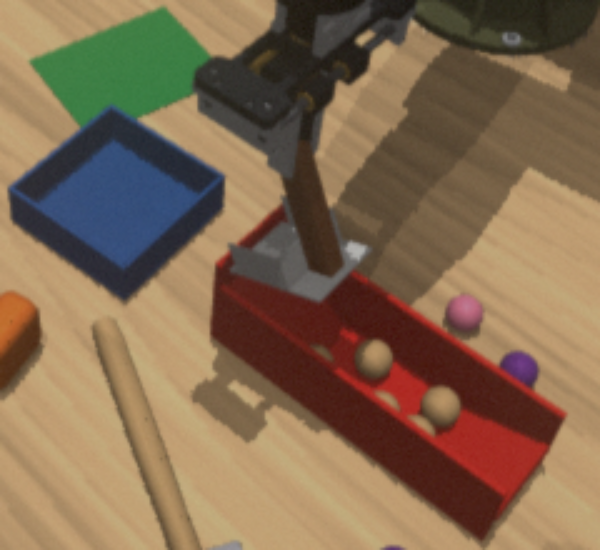

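```bash
cat >> h.py <<'E'
bx=np.array([.0785,-.9969]);by=np.array([.9969,.0785]);O=np.array([545.7,261.5])
def tobin(p): p=np.asarray(p)[...,:2]-O; return np.stack([p@bx,p@by],-1)
def scoop(c,tcp):
    # in-bin-frame side profile of handle (brown) and grey plate near the tool -> tilt
    P=cloud(c);H=cv2.cvtColor(c['frame'],cv2.COLOR_BGR2HSV).astype(int);h,s,v=H[...,0],H[...,1],H[...,2]
    d=np.linalg.norm(P[...,:2]-np.array(tcp)[:2],axis=-1)
    g=(s<70)&(v>75)&(d<140)&(P[...,2]<tcp[2]-20)&(P[...,2]>3)
    b=tobin(P); q=np.dstack([b,P[...,2]])[g]
    hb=(h<20)&(s>70)&(v<115)&(d<90)&(P[...,2]<tcp[2]-3)&(P[...,2]>tcp[2]-60)
    k=np.dstack([b,P[...,2]])[hb]
    return q,k
def handle_tilt(k):
    # slope dx/dz of handle axis (bin x vs z); positive = top leans to +x = mouth down
    zs=np.arange(k[:,2].min(),k[:,2].max(),4); X=[];Z=[]
    for z in zs:
        w=k[(k[:,2]>=z)&(k[:,2]<z+4)]
        if len(w)>5: X.append(np.median(w[:,0]));Z.append(z+2)
    a=np.polyfit(Z,X,1); return np.degrees(np.arctan(a[0])),a
E
python3 - <<'E'
from h import *
s=manip.read_state();t=s['eef_pos'];c=cam('scene');q,k=scoop(c,t)
print('tcp bin',tobin(t),t[2]);print(len(q),len(k),handle_tilt(k))
print(np.percentile(q,[1,5,50,95,99],axis=0).round(1))
# walls/plate profile: lowest z per bin-x
for x in range(40,150,8):
    w=q[(q[:,0]>=x)&(q[:,0]<x+8)]
    if len(w)>3: print(x,len(w),w[:,2].min().round(1),w[:,2].max().round(1))
E
```

```text
tcp bin [111.81679183  -1.50803274] 185.66853560253207
790 323 (np.float64(17.958319197633624), array([ 0.32411562, 18.58717238]))
[[ 46.8 -41.7  51.5]
 [ 48.8 -36.3  97.3]
 [ 85.5  16.4 129.3]
 [133.2  35.1 149.4]
 [136.8  35.9 153.4]]
40 27 133.2 139.3
48 92 130.8 137.6
56 70 127.9 152.6
64 55 61.4 162.2
72 75 36.4 138.0
80 111 23.5 152.3
88 65 3.7 155.9
96 29 110.0 148.7
104 35 105.8 146.4
112 72 102.2 140.6
120 72 98.5 136.0
128 76 94.5 132.0
136 10 93.0 128.2
```

Call:
{"api": "move_arm", "payload": {
  "moves": [
    [-0.004,0,-0.002,0],
    [-0.004,0,-0.002,0],
    [0.01,0,-0.006,0],
    [0.035,0.001,-0.01,0],
    [0.065,0.001,-0.01,0],
    [0.1,0.001,-0.01,0],
    [0.135,0.001,-0.01,0],
    [0.17,0.001,-0.01,0],
    [0.2,0.001,-0.005,0],
    [0.225,0.001,0.01,0],
    [0.234,0.001,0.03,0],
    [0.234,0.001,0.036,0]
  ],
  "squeeze": 20
}}

```text
clock: 6.85
eef_pos: [533.9, 385.1, 147.4]
eef_rot: [-3.139, 0.002, 1.652]
wrist_force: [-0.1, -0.4, -1.8]
finger_gap: 18.0
finger_force: 20.0
```

Run:
```python
from h import *
s=manip.read_state();t=s['eef_pos'];c=cam('scene','s3.png');q,k=scoop(c,t)
print('tcp bin',tobin(t),t,s['eef_rot'])
for x in range(-220,-60,8):
    w=q[(q[:,0]>=x)&(q[:,0]<x+8)]
    if len(w)>3: print(x,len(w),w[:,2].min().round(1),w[:,2].max().round(1))
cv2.imwrite('pics/m3.png',cv2.resize(c['frame'][200:380,260:480],(660,540)))
```

```text
tcp bin [-124.11685326   -2.02849866] [533.93428561 385.0763313  147.41728784] [-3.13876629e+00  1.56326524e-03  1.65191107e+00]
-196 75 3.4 102.5
-188 131 91.8 103.2
-180 89 87.1 113.9
-172 62 85.4 91.4
-164 71 3.4 100.4
-156 67 80.5 116.0
-148 32 3.1 117.7
-140 62 69.2 111.0
-132 85 15.4 104.2
-124 72 21.6 102.4
-116 82 26.5 99.5
-108 67 27.9 61.9
-100 8 18.6 31.7
```

View pics/m3.png

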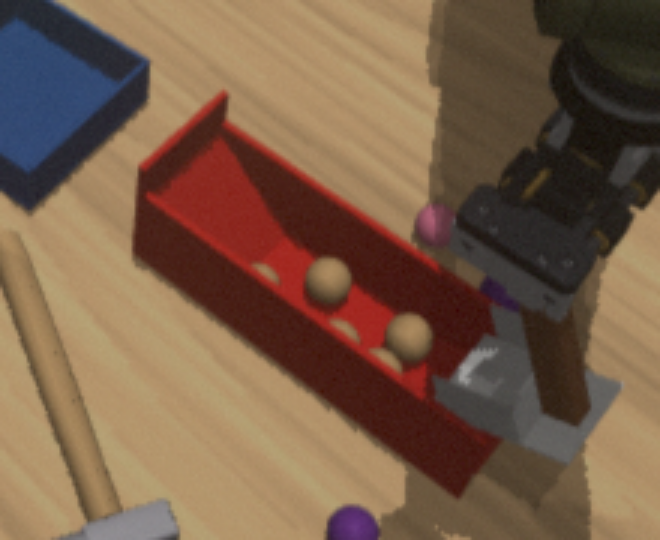

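Call:
{"api": "move_arm", "payload": {
  "moves": [
    [0,0.002,0.01,0],
    [-0.002,0.002,0.02,0],
    [-0.004,0.002,0.025,0],
    [-0.012,0.002,0.028,0],
    [-0.02,0.002,0.031,0],
    [-0.028,0.002,0.034,0],
    [-0.036,0.002,0.037,0],
    [-0.044,0.002,0.039,0],
    [-0.052,0.002,0.039,0],
    [-0.06,0.002,0.039,0],
    [-0.068,0.002,0.039,0],
    [-0.076,0.002,0.039,0]
  ]
}}

```text
clock: 8.1
eef_pos: [543.6, 307.3, 110.9]
eef_rot: [3.141, -0.0, 1.65]
wrist_force: [-0.1, 1.1, -1.0]
finger_gap: 17.7
finger_force: 20.0
```

```bash
cat > look.py <<'E'
from h import *
import sys
s=manip.read_state();t=s['eef_pos'];c=cam('scene');q,k=scoop(c,t)
print('clock',s['clock'],'tcp bin',tobin(t),t,s['wrist_force'])
b=tobin(t)[0]
for x in np.arange(b-80,b+80,8):
    w=q[(q[:,0]>=x)&(q[:,0]<x+8)]
    if len(w)>3: print(int(x),len(w),np.percentile(w[:,2],[5,50,95]).round(1))
if len(sys.argv)>1: cv2.imwrite('pics/'+sys.argv[1],cv2.resize(c['frame'][180:380,220:480],(702,540)))
E
python3 look.py m4.png
```

```text
clock 8.1 tcp bin [-45.82109302   1.49494749] [543.59329807 307.29768976 110.87822127] [-0.10539711  1.05615457 -0.95723797]
-117 61 [36.  62.3 64.8]
-109 96 [30.1 59.7 62.3]
-101 60 [51.2 56.1 59.4]
-93 38 [29.  52.2 54.7]
-85 32 [39.9 55.6 62.4]
-77 58 [63.8 71.3 77.2]
-69 19 [75.3 78.1 79.9]
-61 29 [33.5 36.5 38.4]
-53 59 [30.4 33.1 35.7]
-45 56 [27.1 28.9 31.3]
-37 53 [22.  25.3 28.2]
-29 42 [18.8 21.6 24.1]
```

View pics/m4.png

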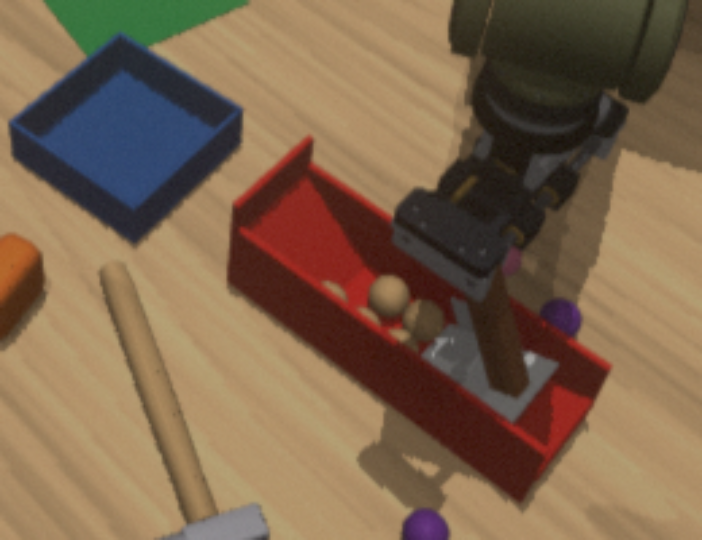

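Call:
{"api": "move_arm", "payload": {
  "moves": [
    [0,0,0.003,0],
    [-0.003,0,0.006,0],
    [-0.008,0,0.006,0],
    [-0.014,0,0.006,0],
    [-0.02,0,0.006,0],
    [-0.026,0,0.006,0],
    [-0.032,0,0.006,0],
    [-0.038,0,0.006,0],
    [-0.044,0,0.006,0],
    [-0.05,0,0.006,0],
    [-0.056,0,0.006,0],
    [-0.056,0,0.006,0]
  ]
}}

```text
clock: 9.35
eef_pos: [548.0, 251.3, 104.8]
eef_rot: [-3.142, 0.0, 1.649]
wrist_force: [0.8, 0.6, -2.5]
finger_gap: 17.9
finger_force: 20.0
```

```bash
python3 look.py m5.png
```

```text
clock 9.35 tcp bin [10.32416126  1.54182956] [548.04756261 251.32859103 104.7818309 ] [ 0.79392891  0.61443688 -2.46587045]
-61 48 [52.8 56.  58.3]
-53 81 [50.7 53.7 57.6]
-45 43 [46.6 50.4 53.2]
-37 28 [43.4 46.1 49.2]
-29 26 [43.8 47.9 56.6]
-21 52 [54.8 64.2 72.1]
-13 16 [69.3 72.2 73.6]
-5 8 [27.6 29.4 32.4]
2 15 [24.4 27.2 30.4]
10 6 [19.5 23.1 25.2]
18 5 [18.  20.7 22.4]
```

View pics/m5.png

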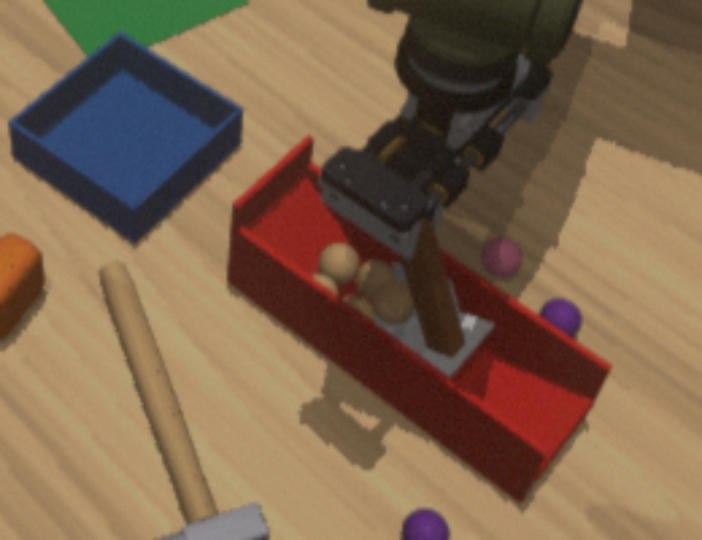

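Call:
{"api": "move_arm", "payload": {
  "moves": [
    [-0.006,0,0,0],
    [-0.012,0,0,0],
    [-0.012,0,0.001,0],
    [-0.005,0,0.004,0],
    [0.002,0,0.007,0],
    [0.008,0,0.01,0],
    [0.014,0,0.013,0],
    [0.021,0,0.017,0],
    [0.027,0,0.021,0],
    [0.033,0,0.025,0],
    [0.037,0,0.028,0],
    [0.037,0,0.029,0]
  ],
  "squeeze": 8
}}

```text
clock: 10.6
eef_pos: [545.3, 291.4, 76.7]
eef_rot: [3.139, -0.002, 1.651]
wrist_force: [-1.1, 6.1, 9.2]
finger_gap: 18.2
finger_force: 8.0
```

```bash
python3 look.py m6.png
```

```text
clock 10.6 tcp bin [-29.87124495   1.97433291] [545.32330915 291.43447158  76.65930892] [-1.12352957  6.07061069  9.17617799]
-109 4 [27.1 28.2 29.2]
-101 6 [26.7 29.1 29.9]
-61 52 [11.8 14.2 16.5]
-53 26 [11.6 13.7 15.2]
-29 10 [40.9 45.2 46.7]
-21 12 [11.7 13.1 14.1]
-13 44 [10.  12.1 15.1]
-5 47 [ 9.2 12.2 15.1]
2 34 [ 9.4 11.  13.1]
10 11 [ 9.7 12.4 13.2]
34 6 [ 9.4 11.1 12.2]
```

View pics/m6.png

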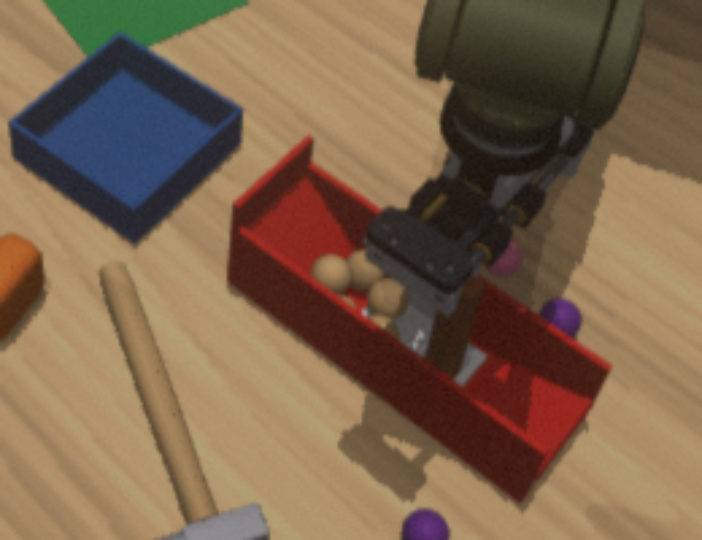

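Call:
{"api": "move_arm", "payload": {
  "moves": [
    [0,0,-0.001,0],
    [-0.004,0,-0.001,0],
    [-0.008,0,-0.001,0],
    [-0.012,0,-0.001,0],
    [-0.017,0,-0.004,0],
    [-0.022,0,-0.008,0],
    [-0.027,0,-0.012,0],
    [-0.032,0,-0.016,0],
    [-0.037,0,-0.02,0],
    [-0.042,0,-0.024,0],
    [-0.047,0,-0.028,0],
    [-0.047,0,-0.028,0]
  ],
  "squeeze": 40
}}

```text
clock: 11.85
eef_pos: [549.1, 241.6, 104.5]
eef_rot: [3.141, -0.0, 1.649]
wrist_force: [0.2, -0.1, -1.9]
finger_gap: 17.8
finger_force: 40.0
```

```bash
python3 look.py m7.png
```

```text
clock 11.85 tcp bin [20.10843568  1.79616389] [549.06920279 241.59433919 104.46999697] [ 0.20216735 -0.09773023 -1.93849771]
-11 76 [39.1 41.4 43.8]
-3 40 [37.  41.7 44.1]
4 13 [39.4 40.6 43. ]
12 11 [39.8 40.7 42.9]
20 25 [46.2 73.2 76.1]
28 7 [40.6 41.1 43.3]
36 63 [37.5 40.4 43.1]
44 35 [36.7 39.4 42. ]
68 6 [43.3 57.2 67.3]
76 23 [37.2 40.1 61.4]
84 12 [37.1 39.  40.8]
```

View pics/m7.png

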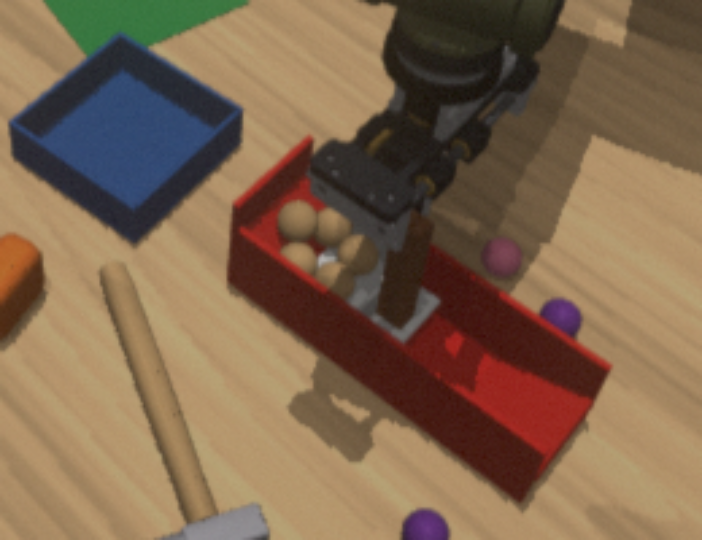

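Call:
{"api": "move_arm", "payload": {
  "moves": [
    [-0.003,0,-0.004,0],
    [-0.007,0,-0.008,0],
    [-0.011,0,-0.011,0],
    [-0.015,0,-0.015,0],
    [-0.019,0,-0.018,0],
    [-0.023,0,-0.021,0],
    [-0.027,0,-0.025,0],
    [-0.031,0,-0.029,0],
    [-0.034,0,-0.032,0],
    [-0.034,0,-0.032,0]
  ]
}}

```text
clock: 12.9
eef_pos: [551.5, 208.1, 136.3]
eef_rot: [3.141, -0.0, 1.649]
wrist_force: [-0.7, 1.7, -2.3]
finger_gap: 18.0
finger_force: 40.0
```

```bash
python3 look.py m8.png
```

```text
clock 12.9 tcp bin [53.69405187  1.61610827] [551.52624535 208.09776145 136.25410302] [-0.65699464  1.65010135 -2.31282862]
13 73 [72.9 74.7 77.4]
21 97 [70.8 74.  76.6]
29 61 [ 9.6 72.8 75.4]
37 39 [70.3 72.7 75. ]
45 60 [ 72.2  91.4 106.3]
53 13 [ 78.8 102.1 106.9]
61 35 [ 69.3  73.3 104. ]
69 31 [ 68.5  70.5 102.7]
77 10 [ 67.9  90.6 103. ]
85 16 [ 76.9  95.9 102.4]
93 29 [ 78.6  91.8 101.1]
101 42 [66.8 85.4 98.6]
109 9 [65.  66.3 68.2]
```

View pics/m8.png

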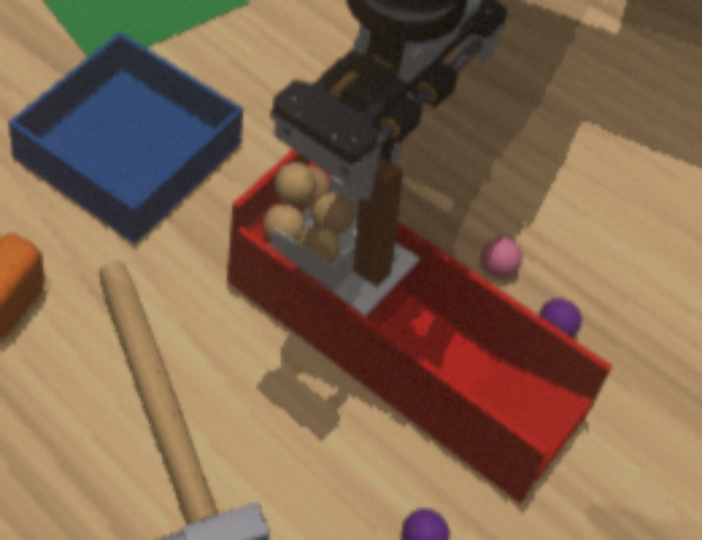

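Call:
{"api": "move_arm", "payload": {
  "moves": [
    [0.004,0,0.001,0],
    [0.01,0,0.006,0],
    [0.017,0,0.012,0],
    [0.024,0,0.018,0],
    [0.031,0,0.024,0],
    [0.038,0,0.03,0],
    [0.045,0,0.036,0],
    [0.052,0,0.042,0],
    [0.06,0,0.048,0],
    [0.068,0,0.054,0],
    [0.072,0,0.058,0],
    [0.074,0,0.06,0]
  ],
  "squeeze": 20
}}

```text
clock: 14.15
eef_pos: [545.7, 283.3, 76.3]
eef_rot: [3.14, -0.001, 1.65]
wrist_force: [-3.2, 3.3, 7.3]
finger_gap: 17.8
finger_force: 20.0
```

Call:
{"api": "move_arm", "payload": {
  "moves": [
    [0.002,0,0.001,0],
    [0.004,0,0.001,0],
    [0.006,0,0.002,0],
    [0.009,0,0.002,0],
    [0.012,0,0.002,0],
    [0.015,0,0.002,0],
    [0.018,0,0.002,0],
    [0.021,0,0.002,0],
    [0.024,0,0.002,0]
  ],
  "squeeze": 8
}}

```text
clock: 15.05
eef_pos: [544.1, 306.0, 74.8]
eef_rot: [3.14, -0.0, 1.649]
wrist_force: [-2.9, -1.4, 8.8]
finger_gap: 18.1
finger_force: 8.0
```

```bash
python3 look.py m9.png
```

```text
clock 15.05 tcp bin [-44.44620807   1.88335478] [544.0884437  305.95751921  74.80378674] [-2.88805993 -1.44834845  8.75365679]
-108 4 [27.7 29.2 31.2]
-100 4 [20.7 27.7 32.8]
-60 16 [ 8.1 11.6 13.7]
-52 36 [ 8.7 12.  13.7]
-28 10 [42.4 47.7 50.9]
-20 11 [15.2 17.9 30.6]
3 13 [20.4 40.8 46.4]
11 41 [18.9 21.9 24.5]
19 60 [20.3 22.4 25.6]
27 68 [21.2 24.1 26.8]
```

View pics/m9.png

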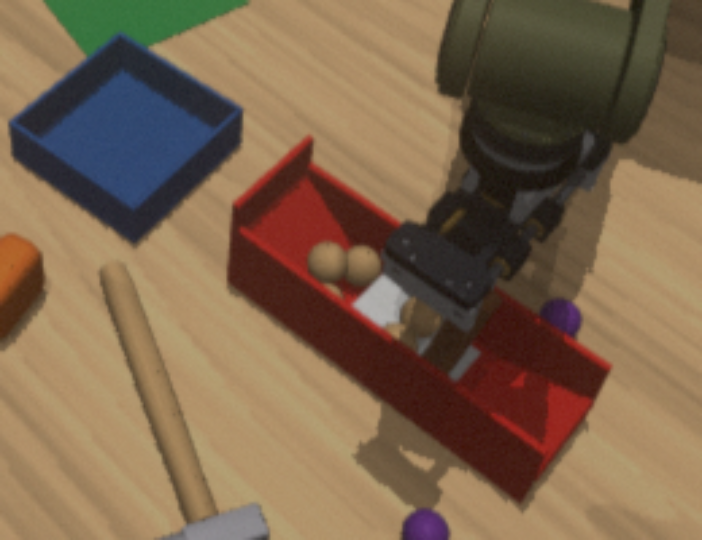

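Call:
{"api": "move_arm", "payload": {
  "moves": [
    [0,0,0,0],
    [0,0,-0.002,0],
    [0,0,-0.008,0],
    [0,0,-0.018,0],
    [0,0,-0.03,0],
    [0,0,-0.044,0],
    [0,0,-0.058,0],
    [0,0,-0.072,0],
    [0,0,-0.086,0],
    [0,0,-0.1,0],
    [0,0,-0.11,0],
    [0,0,-0.115,0]
  ],
  "squeeze": 40
}}

```text
clock: 16.3
eef_pos: [543.9, 306.1, 190.0]
eef_rot: [3.14, -0.0, 1.65]
wrist_force: [-0.6, 0.7, -2.4]
finger_gap: 17.8
finger_force: 40.0
```

```bash
python3 look.py m10.png
```

```text
clock 16.3 tcp bin [-44.57211782   1.68744542] [543.88325197 306.06766285 190.02279706] [-0.57954303  0.74338464 -2.4476788 ]
-60 37 [124.2 126.4 127.8]
-52 113 [124.7 126.6 129.4]
-44 55 [125.8 128.7 130.6]
-36 55 [127.1 129.5 132.3]
-28 63 [127.3 132.6 164.7]
-20 16 [ 34.2 133.7 164.8]
-12 14 [145.  163.8 167.3]
-4 20 [147.7 164.1 167. ]
3 36 [137.5 159.9 169.2]
11 78 [135.1 138.1 168.5]
19 117 [136.  138.9 166.2]
27 107 [137.2 139.8 159.3]
```

View pics/m10.png

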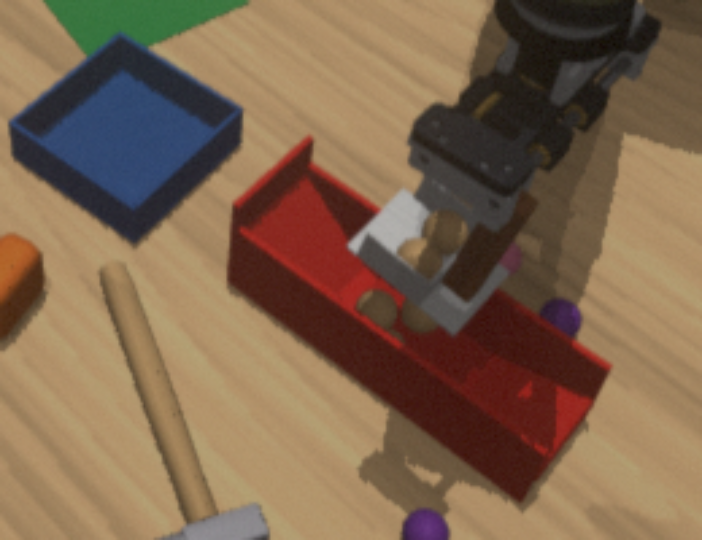

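Call:
{"api": "move_arm", "payload": {
  "moves": [
    [-0.006,0,0,0],
    [-0.02,0,0,0],
    [-0.042,0,0,0],
    [-0.072,0,0,0],
    [-0.108,0,0,0],
    [-0.146,0,0,0],
    [-0.184,0,0,0],
    [-0.22,0,0,0],
    [-0.25,0,0,0],
    [-0.274,0,0,0],
    [-0.29,0,0,0],
    [-0.298,0,0,0]
  ]
}}

```text
clock: 17.55
eef_pos: [566.9, 7.2, 188.4]
eef_rot: [-3.141, 0.0, 1.648]
wrist_force: [-0.6, -0.2, -2.0]
finger_gap: 17.6
finger_force: 40.0
```

```bash
cat >> h.py <<'E'
def balls(P,f,xr,zmin):
    H=cv2.cvtColor(f,cv2.COLOR_BGR2HSV).astype(int);h,s,v=H[...,0],H[...,1],H[...,2]
    b=tobin(P); m=(h>8)&(h<24)&(s>50)&(v>60)&(b[...,0]>xr[0])&(b[...,0]<xr[1])&(abs(b[...,1])<80)&(P[...,2]>zmin)
    n,l,stt,c=cv2.connectedComponentsWithStats(m.astype(np.uint8)); out=[]
    for k in range(1,n):
        if stt[k,4]>25: q=P[l==k]; out.append((stt[k,4],tobin(q).mean(0).round(0).tolist(),q[:,2].max().round(0)))
    return out
def trayloc(P,f):
    H=cv2.cvtColor(f,cv2.COLOR_BGR2HSV).astype(int);h,s=H[...,0],H[...,1]
    b=tobin(P);m=(h>100)&(h<130)&(s>120)&(P[...,2]>-5)&(P[...,2]<58)&(b[...,0]>170)&(b[...,0]<450)&(abs(b[...,1])<130)
    q=P[m]; r=cv2.minAreaRect(q[:,:2].astype(np.float32)); return r,tobin(np.array(r[0]))
E
python3 look.py
python3 - <<'E'
from h import *
for n in ('scene','top'):
    c=cam(n);P=cloud(c);print(n,'balls',balls(P,c['frame'],(-140,420),15));print(trayloc(P,c['frame']))
E
```

```text
clock 17.55 tcp bin [255.12826015   1.15602822] [566.88060897   7.24623097 188.41696391] [-0.60240567 -0.22180677 -1.98517455]
239 35 [100.3 124.8 127.6]
247 86 [122.7 125.  128.1]
255 58 [124.2 126.1 129. ]
263 50 [ 84.7 127.7 131.8]
271 63 [124.7 132.2 162.8]
279 17 [ 50.9 154.  164.7]
287 14 [135.4 157.1 165.1]
295 24 [136.9 157.2 165.8]
303 40 [137.6 153.7 164.2]
311 35 [  8.  148.9 165.9]
319 80 [134.3 138.8 166.2]
327 80 [134.4 138.2 158.1]
scene balls [(np.int32(49), [281.0, 51.0], np.float64(371.0)), (np.int32(46), [270.0, 37.0], np.float64(364.0)), (np.int32(71), [244.0, 1.0], np.float64(252.0)), (np.int32(228), [289.0, 9.0], np.float64(218.0)), (np.int32(160), [22.0, 3.0], np.float64(44.0)), (np.int32(192), [-4.0, -20.0], np.float64(46.0))]
(((573.1001586914062, -41.03279113769531), (144.89834594726562, 144.63934326171875), 6.806607246398926), array([303.74585194,   3.5663941 ]))
top balls [(np.int32(108), [2.0, 24.0], np.float64(45.0)), (np.int32(103), [28.0, -1.0], np.float64(44.0)), (np.int32(105), [1.0, -24.0], np.float64(46.0))]
(((574.3251342773438, -74.56011962890625), (148.8434600830078, 83.0179672241211), 6.664862632751465), array([337.2654063 ,   2.15567697]))
```

Call:
{"api": "move_arm", "payload": {
  "moves": [
    [0,0,0.005,0],
    [0,0,0.015,0],
    [0,0,0.028,0],
    [0,0,0.042,0],
    [0,0,0.056,0],
    [0,0,0.07,0],
    [0,0,0.084,0],
    [0,0,0.095,0],
    [0,0,0.103,0],
    [0,0,0.106,0],
    [0,0,0.106,0]
  ]
}}

```text
clock: 18.8
eef_pos: [567.2, 8.9, 82.6]
eef_rot: [-3.141, -0.0, 1.65]
wrist_force: [-0.1, -0.4, -1.6]
finger_gap: 17.7
finger_force: 40.0
```

Call:
{"api": "move_arm", "payload": {
  "moves": [
    [-0.006,0,0,0],
    [-0.014,0,0,0],
    [-0.021,0,0,0],
    [-0.027,0,-0.002,0],
    [-0.033,0,-0.004,0],
    [-0.039,0,-0.007,0],
    [-0.045,0,-0.011,0],
    [-0.051,0,-0.015,0],
    [-0.057,0,-0.019,0],
    [-0.063,0,-0.023,0],
    [-0.069,0,-0.027,0],
    [-0.069,0,-0.027,0]
  ],
  "squeeze": 5
}}

```text
clock: 20.0
eef_pos: [572.9, -60.7, 110.4]
eef_rot: [3.141, 0.0, 1.649]
wrist_force: [0.2, 0.7, -1.7]
finger_gap: 18.0
finger_force: 5.0
```

```bash
python3 look.py
python3 - <<'E'
from h import *
for n in ('scene','top'):
    c=cam(n,n+'p.png');P=cloud(c);print(n,'balls',balls(P,c['frame'],(-140,420),15));print(trayloc(P,c['frame']))
E
```

```text
clock 20.0 tcp bin [323.34094288   1.83403751] [572.91138174 -60.70368082 110.37844031] [ 0.19944248  0.67434125 -1.73084518]
267 13 [53.6 55.8 57.9]
275 71 [51.4 54.3 56.7]
283 57 [49.7 52.4 55.5]
291 42 [48.5 50.9 53.6]
299 57 [ 5.6 49.7 56.7]
307 115 [49.5 68.3 81.9]
315 18 [40.  62.2 78.4]
323 18 [50.2 62.6 76.7]
331 15 [50.3 66.1 75.2]
339 43 [40.7 45.6 73.4]
347 32 [39.  42.3 71. ]
355 17 [41.6 59.  69.8]
363 13 [35.6 62.2 72.1]
371 30 [13.9 50.4 54.6]
scene balls [(np.int32(109), [367.0, 11.0], np.float64(468.0)), (np.int32(32), [348.0, 58.0], np.float64(288.0)), (np.int32(45), [338.0, 38.0], np.float64(286.0)), (np.int32(42), [314.0, 2.0], np.float64(176.0)), (np.int32(247), [353.0, 6.0], np.float64(128.0)), (np.int32(65), [289.0, -1.0], np.float64(118.0)), (np.int32(160), [22.0, 3.0], np.float64(44.0)), (np.int32(195), [-4.0, -20.0], np.float64(45.0))]
(((571.5408325195312, -37.577362060546875), (148.28057861328125, 141.08592224121094), 5.828249454498291), array([300.17872759,   2.28315302]))
top balls [(np.int32(108), [2.0, 24.0], np.float64(44.0)), (np.int32(105), [28.0, -1.0], np.float64(44.0)), (np.int32(105), [1.0, -24.0], np.float64(44.0))]
(((572.9682006835938, -41.83518981933594), (152.3978729248047, 147.75592041015625), 6.900523662567139), array([304.53540448,   3.37185686]))
```

Call:
{"api": "move_arm", "payload": {
  "moves": [
    [0.001,0,0.004,0],
    [0.001,0,0.01,0],
    [0.001,0,0.016,0],
    [0.001,0,0.022,0],
    [0.004,0,0.024,0],
    [0.01,0,0.024,0],
    [0.018,0,0.024,0],
    [0.027,0,0.024,0],
    [0.036,0,0.022,0],
    [0.045,0,0.018,0],
    [0.052,0,0.014,0],
    [0.056,0,0.01,0]
  ],
  "squeeze": 20
}}

```text
clock: 21.35
eef_pos: [568.2, -3.4, 100.3]
eef_rot: [3.141, 0.0, 1.65]
wrist_force: [-0.0, -2.4, -2.8]
finger_gap: 17.6
finger_force: 20.0
```

```bash
python3 look.py
python3 - <<'E'
from h import *
for n in ('scene','top'):
    c=cam(n,n+'p.png');P=cloud(c);print(n,'balls',balls(P,c['frame'],(-140,420),15));print(trayloc(P,c['frame']))
E
```

```text
clock 21.35 tcp bin [265.85783799   1.65472792] [568.22007226  -3.41123715 100.30452085] [-0.01391954 -2.38257288 -2.7615914 ]
225 15 [50.4 51.4 54.2]
233 15 [36.9 42.4 51. ]
241 68 [36.1 38.  40.8]
249 42 [36.1 37.9 40.1]
257 40 [36.  38.6 41.9]
265 98 [37.6 55.6 71.6]
273 23 [41.5 55.6 69.2]
281 23 [43.9 56.9 67.9]
289 46 [35.5 39.5 66.4]
297 66 [34.2 37.7 65.9]
305 67 [34.1 37.3 64.1]
313 85 [34.6 37.4 63.3]
321 72 [33.7 37.2 61.4]
329 47 [31.9 35.  37.5]
337 4 [10.4 26.  28.1]
scene balls [(np.int32(99), [315.0, 20.0], np.float64(454.0)), (np.int32(39), [204.0, -43.0], np.float64(407.0)), (np.int32(45), [282.0, 35.0], np.float64(268.0)), (np.int32(75), [255.0, -1.0], np.float64(176.0)), (np.int32(246), [354.0, 5.0], np.float64(68.0)), (np.int32(158), [22.0, 3.0], np.float64(46.0)), (np.int32(195), [-4.0, -20.0], np.float64(45.0))]
(((573.0399169921875, -44.023231506347656), (150.62237548828125, 137.6835174560547), 8.618667602539062), array([306.72229297,   3.27158958]))
top balls [(np.int32(152), [359.0, -8.0], np.float64(459.0)), (np.int32(108), [2.0, 24.0], np.float64(47.0)), (np.int32(107), [28.0, -1.0], np.float64(45.0)), (np.int32(102), [1.0, -24.0], np.float64(45.0))]
(((570.870361328125, -42.97969055175781), (148.8247833251953, 147.0465087890625), 6.659568786621094), array([305.51167688,   1.1906775 ]))
```

```bash
cat > tb.py <<'E'
from h import *
for n in ('scene','top'):
    c=cam(n);P=cloud(c);H=cv2.cvtColor(c['frame'],cv2.COLOR_BGR2HSV).astype(int);h,s,v=H[...,0],H[...,1],H[...,2]
    b=tobin(P);m=(h>8)&(h<24)&(s>50)&(v>50)&(b[...,0]>225)&(b[...,0]<400)&(abs(b[...,1]-2)<75)&(P[...,2]<75)&(P[...,2]>8)
    nn,l,stt,_=cv2.connectedComponentsWithStats(m.astype(np.uint8))
    for k in range(1,nn):
        if stt[k,4]>12:
            q=P[l==k]; bb=tobin(q); print(n,stt[k].tolist(),'x',np.percentile(bb[:,0],[2,50,98]).round(),'y',np.percentile(bb[:,1],[2,50,98]).round(),'z',np.percentile(q[:,2],[2,50,98]).round())
    print(trayloc(P,c['frame'])[1], 'bin:',balls(P,c['frame'],(-140,140),15))
E
python3 tb.py
```

```text
scene [240, 208, 23, 21, 250] x [342. 354. 375.] y [-27.   3.  34.] z [18. 34. 42.]
scene [275, 227, 13, 14, 128] x [244. 248. 268.] y [-7.  9. 12.] z [39. 57. 74.]
[306.51085799   2.08599825] bin: [(np.int32(158), [22.0, 3.0], np.float64(45.0)), (np.int32(191), [-4.0, -20.0], np.float64(44.0))]
top [313, 202, 9, 24, 135] x [351. 364. 373.] y [-31. -10.  28.] z [25. 34. 40.]
[305.39783436   1.50753355] bin: [(np.int32(108), [2.0, 24.0], np.float64(44.0)), (np.int32(105), [28.0, -1.0], np.float64(47.0)), (np.int32(103), [0.0, -24.0], np.float64(44.0))]
```

Call:
{"api": "move_arm", "payload": {
  "moves": [
    [-0.006,0,-0.006,0],
    [-0.008,0,-0.025,0],
    [-0.008,0,-0.05,0],
    [-0.008,0,-0.08,0],
    [0.015,0,-0.092,0],
    [0.045,0,-0.095,0],
    [0.085,0,-0.095,0],
    [0.125,0,-0.095,0],
    [0.165,0,-0.095,0],
    [0.2,0,-0.095,0],
    [0.218,0,-0.095,0],
    [0.22,0,-0.095,0]
  ]
}}

```text
clock: 22.8
eef_pos: [550.7, 216.4, 194.8]
eef_rot: [-3.141, -0.0, 1.652]
wrist_force: [0.1, -0.4, -1.5]
finger_gap: 18.5
finger_force: 20.0
```

Call:
{"api": "move_arm", "payload": {
  "moves": [
    [0,0,0.012,0],
    [0,0,0.024,0],
    [-0.01,0,0.024,0],
    [-0.018,0,0.022,0],
    [-0.026,0,0.02,0],
    [-0.034,0,0.018,0],
    [-0.042,0,0.016,0],
    [-0.05,0,0.014,0],
    [-0.058,0,0.012,0],
    [-0.066,0,0.01,0],
    [-0.073,0,0.008,0],
    [-0.073,0,0.008,0]
  ],
  "squeeze": 8
}}

```text
clock: 24.0
eef_pos: [556.7, 141.5, 187.0]
eef_rot: [3.141, 0.0, 1.649]
wrist_force: [0.4, -0.2, -2.0]
finger_gap: 18.0
finger_force: 8.0
```

```bash
python3 look.py
```

```text
clock 24.0 tcp bin [120.44927947   1.59823476] [556.74885959 141.54619922 187.00641537] [ 0.41215747 -0.19168656 -2.00524487]
40 34 [143.5 145.4 147.3]
48 89 [140.1 142.9 145.1]
56 69 [137.1 139.8 146.3]
64 56 [132.9 135.5 139.1]
72 74 [104.8 134.6 140.7]
80 120 [129.7 147.6 158.2]
88 71 [125.6 155.8 162. ]
96 26 [122.2 143.1 155.2]
104 33 [114.4 132.3 152.4]
112 67 [110.9 114.2 146.1]
120 72 [107.4 110.5 140.7]
128 72 [103.6 106.6 136.2]
136 11 [101.1 128.7 137.4]
```

Call:
{"api": "move_arm", "payload": {
  "moves": [
    [-0.004,0,0,0],
    [-0.005,0,-0.001,0],
    [0.01,0,-0.006,0],
    [0.035,-0.001,-0.01,0],
    [0.065,-0.001,-0.01,0],
    [0.1,-0.001,-0.01,0],
    [0.135,-0.001,-0.01,0],
    [0.17,-0.001,-0.01,0],
    [0.205,-0.001,-0.005,0],
    [0.232,-0.001,0.01,0],
    [0.243,-0.001,0.03,0],
    [0.243,-0.001,0.046,0]
  ],
  "squeeze": 20
}}

```text
clock: 25.25
eef_pos: [535.1, 387.2, 139.5]
eef_rot: [-3.141, 0.0, 1.652]
wrist_force: [0.3, 0.5, -1.2]
finger_gap: 18.0
finger_force: 20.0
```

```bash
python3 look.py
python3 - <<'E'
from h import *
c=cam('top');P=cloud(c);print(balls(P,c['frame'],(-140,140),15))
E
```

```text
clock 25.25 tcp bin [-126.18293163   -0.72556125] [535.07102875 387.23834626 139.53703363] [ 0.29624676  0.49377053 -1.17189616]
-206 78 [ 95.9  98.2 100.4]
-198 133 [92.6 95.7 98.8]
-190 89 [89.1 91.6 94.5]
-182 64 [84.3 88.1 90.6]
-174 65 [84.3 90.2 98.3]
-166 71 [ 97.7 106.  114.3]
-158 40 [ 72.3 109.  115.6]
-150 66 [68.8 72.5 77. ]
-142 78 [65.2 68.5 71.6]
-134 78 [61.8 64.6 97.2]
-126 77 [57.3 60.6 64.6]
-118 61 [53.9 57.1 60.6]
-102 9 [22.5 27.5 29.6]
[(np.int32(108), [3.0, 24.0], np.float64(45.0)), (np.int32(106), [28.0, -1.0], np.float64(43.0)), (np.int32(102), [1.0, -24.0], np.float64(46.0))]
```

Call:
{"api": "move_arm", "payload": {
  "moves": [
    [0,0,0.01,0],
    [-0.002,0,0.02,0],
    [-0.006,0,0.025,0],
    [-0.014,0,0.028,0],
    [-0.022,0,0.031,0],
    [-0.03,0,0.034,0],
    [-0.038,0,0.037,0],
    [-0.046,0,0.04,0],
    [-0.054,0,0.042,0],
    [-0.064,0,0.042,0],
    [-0.074,0,0.042,0],
    [-0.084,0,0.042,0]
  ]
}}

```text
clock: 26.55
eef_pos: [543.2, 300.0, 98.9]
eef_rot: [3.141, -0.0, 1.65]
wrist_force: [0.2, 1.4, -1.6]
finger_gap: 17.9
finger_force: 20.0
```

```bash
python3 look.py
```

```text
clock 26.55 tcp bin [-38.58969502   0.53466888] [543.2036501  300.01312223  98.93559417] [ 0.16998735  1.37719152 -1.56277695]
-118 65 [29.9 57.3 60.2]
-110 84 [51.3 55.4 58.1]
-102 57 [29.6 51.3 54.5]
-94 37 [27.5 47.5 50.8]
-86 30 [36.1 50.4 56.6]
-78 53 [57.7 66.2 73.3]
-70 16 [71.7 73.6 76.1]
-62 33 [28.5 31.8 34.3]
-54 48 [24.7 28.1 30.6]
-46 48 [20.6 23.5 26.6]
-38 46 [17.  19.8 23.1]
-30 35 [12.4 16.6 19.2]
```

Call:
{"api": "move_arm", "payload": {
  "moves": [
    [-0.003,0,0.001,0],
    [-0.008,0,0.002,0],
    [-0.014,0,0.002,0],
    [-0.02,0,0.002,0],
    [-0.026,0,0.002,0],
    [-0.032,0,0.002,0],
    [-0.038,0,0.002,0],
    [-0.044,0,0.002,0],
    [-0.05,0,0.002,0],
    [-0.056,0,0.002,0],
    [-0.062,0,0.002,0],
    [-0.066,0,0.002,0]
  ]
}}

```text
clock: 27.8
eef_pos: [548.3, 234.5, 96.8]
eef_rot: [-3.142, 0.0, 1.65]
wrist_force: [0.1, 1.0, -2.1]
finger_gap: 17.6
finger_force: 20.0
```

```bash
python3 look.py
python3 - <<'E'
from h import *
for n in ('scene','top'):
    c=cam(n);P=cloud(c);print(balls(P,c['frame'],(-140,140),12))
E
```

```text
clock 27.8 tcp bin [27.12655576  0.4676252 ] [548.29568323 234.49348517  96.76090048] [ 0.10849923  0.97150893 -2.14139784]
-52 52 [52.1 55.7 58.2]
-44 77 [50.  53.3 56.6]
-36 46 [45.3 49.2 63. ]
-28 25 [42.5 45.2 47.3]
-20 33 [41.3 47.4 55.4]
-12 52 [55.8 64.6 72.1]
-4 14 [68.5 70.2 72.4]
3 9 [27.2 28.1 29.8]
11 40 [22.8 25.9 28.6]
19 46 [18.5 21.5 23.9]
27 43 [15.  17.7 20.8]
35 22 [11.5 14.3 17.6]
[(np.int32(32), [78.0, 33.0], np.float64(443.0)), (np.int32(38), [68.0, 46.0], np.float64(417.0)), (np.int32(46), [55.0, 37.0], np.float64(297.0)), (np.int32(28), [43.0, 34.0], np.float64(263.0)), (np.int32(356), [58.0, -6.0], np.float64(82.0)), (np.int32(209), [-21.0, -0.0], np.float64(137.0))]
[(np.int32(186), [67.0, 11.0], np.float64(57.0)), (np.int32(47), [57.0, -24.0], np.float64(43.0))]
```

Call:
{"api": "move_arm", "payload": {
  "moves": [
    [0.006,0,0.003,0],
    [0.013,0,0.006,0],
    [0.019,0,0.009,0],
    [0.025,0,0.012,0],
    [0.032,0,0.016,0],
    [0.038,0,0.02,0],
    [0.044,0,0.024,0],
    [0.049,0,0.027,0],
    [0.049,0,0.028,0],
    [0.052,0,0.029,0],
    [0.056,0,0.029,0],
    [0.06,0,0.029,0]
  ],
  "squeeze": 8
}}

```text
clock: 29.15
eef_pos: [543.9, 295.0, 68.4]
eef_rot: [3.141, 0.0, 1.65]
wrist_force: [-0.5, -2.6, 8.8]
finger_gap: 18.0
finger_force: 8.0
```

```bash
python3 look.py
python3 - <<'E'
from h import *
for n in ('scene','top'):
    c=cam(n);P=cloud(c);print(balls(P,c['frame'],(-140,140),12))
E
```

```text
clock 29.15 tcp bin [-33.56155815   0.81223563] [543.87508404 295.02222113  68.44921276] [-0.46702495 -2.60575747  8.83964905]
-105 5 [28.4 28.9 30.4]
-97 5 [25.1 29.4 30.7]
-65 38 [ 8.7 11.3 14. ]
-57 25 [ 8.3 10.5 14.1]
-33 12 [40.8 44.2 47.6]
-25 29 [11.7 13.7 16.5]
-17 55 [11.1 14.  17.5]
-9 48 [11.4 14.1 15.8]
-1 54 [11.4 14.3 17.7]
6 52 [12.  15.7 18.4]
14 56 [13.5 15.7 19.2]
22 56 [13.7 16.1 19. ]
30 41 [13.3 16.7 20.9]
[(np.int32(59), [15.0, 36.0], np.float64(416.0)), (np.int32(53), [-24.0, -18.0], np.float64(409.0)), (np.int32(305), [59.0, -3.0], np.float64(212.0))]
[(np.int32(331), [60.0, -1.0], np.float64(55.0))]
```

Call:
{"api": "move_arm", "payload": {
  "moves": [
    [0.002,0,0,0],
    [0.005,0,0,0]
  ],
  "squeeze": 8
}}

```text
clock: 29.5
eef_pos: [543.5, 299.8, 68.5]
eef_rot: [3.141, 0.0, 1.65]
wrist_force: [-1.7, -2.4, 8.1]
finger_gap: 17.7
finger_force: 8.0
```

Call:
{"api": "move_arm", "payload": {
  "moves": [
    [0,0,0,0],
    [0,0,0,0],
    [0,0,-0.002,0],
    [-0.004,0,-0.002,0],
    [-0.009,0,-0.002,0],
    [-0.014,0,-0.002,0],
    [-0.019,0,-0.002,0],
    [-0.024,0,-0.002,0],
    [-0.029,0,-0.002,0],
    [-0.033,0,-0.002,0]
  ],
  "squeeze": 50
}}

```text
clock: 30.5
eef_pos: [545.8, 266.4, 69.7]
eef_rot: [-3.142, 0.0, 1.65]
wrist_force: [-0.1, 0.4, -2.1]
finger_gap: 17.2
finger_force: 50.0
```

```bash
python3 look.py
python3 - <<'E'
from h import *
for n in ('scene','top'):
    c=cam(n);P=cloud(c);print(balls(P,c['frame'],(-140,140),12))
E
```

```text
clock 30.5 tcp bin [-4.90391001  0.46841158] [545.78200488 266.42561681  69.72146737] [-0.11524525  0.40214198 -2.14710731]
-36 11 [10.8 12.7 14.7]
-28 49 [10.2 12.8 15.6]
-20 7 [10.9 12.8 14. ]
-4 10 [41.9 46.5 49.3]
3 4 [14.5 15.7 16. ]
11 54 [13.8 16.6 18.8]
19 52 [13.8 17.  19.8]
27 54 [15.9 18.  20.4]
35 57 [16.1 18.7 21.4]
43 55 [16.8 19.3 21.8]
51 58 [17.  20.3 22.8]
59 35 [17.6 21.1 24.8]
67 7 [18.3 20.3 23.4]
[(np.int32(60), [43.0, 39.0], np.float64(418.0)), (np.int32(26), [11.0, 35.0], np.float64(235.0)), (np.int32(301), [79.0, 4.0], np.float64(204.0)), (np.int32(36), [-22.0, -5.0], np.float64(139.0))]
[(np.int32(343), [80.0, -0.0], np.float64(74.0))]
```

Call:
{"api": "move_arm", "payload": {
  "moves": [
    [-0.003,0,0,0],
    [-0.006,0,-0.002,0],
    [-0.01,0,-0.005,0],
    [-0.014,0,-0.009,0],
    [-0.018,0,-0.012,0],
    [-0.022,0,-0.016,0],
    [-0.026,0,-0.019,0],
    [-0.03,0,-0.022,0],
    [-0.034,0,-0.026,0],
    [-0.034,0,-0.026,0],
    [-0.034,0,-0.026,0]
  ]
}}

```text
clock: 31.75
eef_pos: [548.4, 233.0, 95.8]
eef_rot: [3.142, -0.0, 1.65]
wrist_force: [0.5, 0.4, -1.6]
finger_gap: 17.3
finger_force: 50.0
```

```bash
python3 look.py
python3 - <<'E'
from h import *
for n in ('scene','top'):
    c=cam(n);P=cloud(c);print(balls(P,c['frame'],(-140,140),12))
E
```

```text
clock 31.75 tcp bin [28.60607629  0.48501288] [548.42916312 233.01987462  95.78585063] [ 0.51278689  0.41312955 -1.57611217]
-3 11 [37.8 38.7 39.8]
4 72 [35.2 38.6 41. ]
12 22 [36.9 39.1 42.7]
20 13 [37.  39.4 40.8]
28 31 [39.4 71.4 75.3]
44 41 [41.1 42.9 72.8]
52 40 [40.6 43.5 73.4]
60 40 [42.  44.1 71.2]
68 22 [43.  44.8 74.8]
76 4 [43.4 44.1 69.7]
84 4 [65.7 70.2 75.2]
100 7 [45.5 46.5 48.7]
[(np.int32(74), [75.0, 38.0], np.float64(446.0)), (np.int32(31), [58.0, 45.0], np.float64(272.0)), (np.int32(32), [44.0, 35.0], np.float64(263.0)), (np.int32(48), [10.0, -2.0], np.float64(165.0)), (np.int32(469), [67.0, 1.0], np.float64(124.0))]
[(np.int32(93), [68.0, 19.0], np.float64(78.0)), (np.int32(130), [88.0, -15.0], np.float64(82.0))]
```

Call:
{"api": "move_arm", "payload": {
  "moves": [
    [0,0,-0.002,0],
    [0,0,-0.006,0],
    [0,0,-0.012,0],
    [0,0,-0.02,0],
    [0,0,-0.03,0],
    [0,0,-0.041,0],
    [0,0,-0.053,0],
    [0,0,-0.065,0],
    [0,0,-0.075,0],
    [0,0,-0.083,0],
    [0,0,-0.088,0],
    [0,0,-0.09,0]
  ]
}}

```text
clock: 33.1
eef_pos: [548.5, 233.1, 186.2]
eef_rot: [3.141, -0.0, 1.65]
wrist_force: [0.9, 0.0, -2.2]
finger_gap: 17.1
finger_force: 50.0
```

```bash
python3 look.py m11.png
python3 - <<'E'
from h import *
for n in ('scene','top'):
    c=cam(n);P=cloud(c);print(balls(P,c['frame'],(-140,140),12))
E
```

```text
clock 33.1 tcp bin [28.52156667  0.55370438] [548.49100942 233.10951708 186.2054476 ] [ 0.93726806  0.02154887 -2.22683033]
-3 17 [126.3 128.8 130.3]
4 121 [126.6 129.1 131.3]
12 61 [127.3 129.7 132.1]
20 48 [128.1 130.5 132.5]
28 70 [ 32.9 132.2 165.5]
36 14 [ 86.5 156.1 164.1]
44 7 [ 49.5 150.4 163.3]
52 9 [131.8 161.6 165.3]
60 21 [134.5 162.  165.9]
68 38 [133.7 138.3 164.8]
76 74 [134.  137.2 164.1]
84 63 [134.4 138.1 162.2]
92 48 [135. 137. 140.]
100 18 [135.5 137.4 138.9]
[(np.int32(165), [72.0, 34.0], np.float64(538.0)), (np.int32(45), [56.0, 51.0], np.float64(362.0)), (np.int32(41), [44.0, 35.0], np.float64(353.0)), (np.int32(68), [11.0, -1.0], np.float64(256.0)), (np.int32(557), [64.0, -1.0], np.float64(214.0))]
[(np.int32(90), [57.0, 17.0], np.float64(477.0)), (np.int32(144), [88.0, -15.0], np.float64(172.0))]
```

View pics/m11.png

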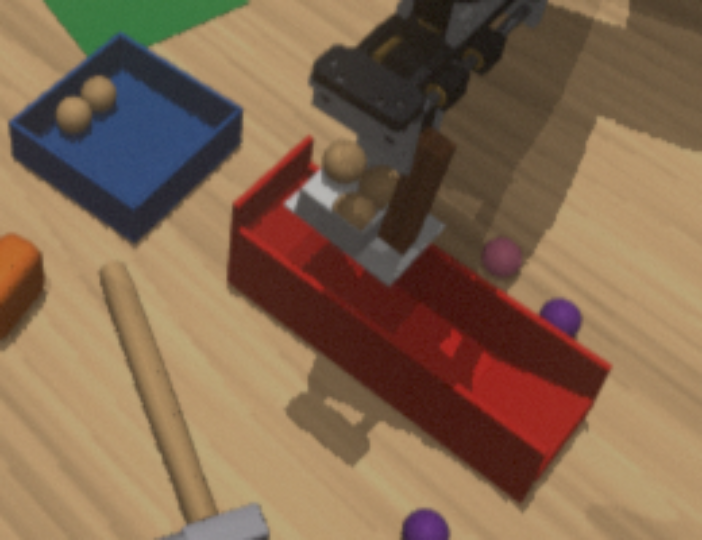

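Call:
{"api": "move_arm", "payload": {
  "moves": [
    [-0.005,0,0,0],
    [-0.015,0,0,0],
    [-0.03,0,0,0],
    [-0.05,0,0,0],
    [-0.075,0,0,0],
    [-0.103,0,0,0],
    [-0.131,0,0,0],
    [-0.157,0,0,0],
    [-0.181,0,0,0],
    [-0.2,0,0,0],
    [-0.214,0,0,0],
    [-0.222,0,0,0]
  ]
}}

```text
clock: 34.45
eef_pos: [565.8, 10.1, 185.7]
eef_rot: [-3.142, 0.0, 1.648]
wrist_force: [0.4, 1.2, -2.9]
finger_gap: 17.1
finger_force: 50.0
```

Call:
{"api": "move_arm", "payload": {
  "moves": [
    [-0.002,0,0.005,0],
    [-0.002,0,0.015,0],
    [-0.002,0,0.027,0],
    [-0.002,0,0.039,0],
    [-0.002,0,0.05,0],
    [-0.002,0,0.058,0],
    [-0.002,0,0.062,0],
    [-0.002,0,0.062,0]
  ]
}}

```text
clock: 35.25
eef_pos: [565.9, 9.9, 123.2]
eef_rot: [-3.141, -0.0, 1.65]
wrist_force: [0.1, -0.2, -2.4]
finger_gap: 17.2
finger_force: 50.0
```

```bash
python3 look.py; python3 tb.py
python3 - <<'E'
from h import *
c=cam('top');P=cloud(c);print(balls(P,c['frame'],(200,420),50))
E
```

```text
clock 35.25 tcp bin [252.45649294   0.42128025] [565.93837848   9.85211132 123.23800399] [ 0.12593165 -0.22692469 -2.36952111]
220 19 [64.  66.2 68.5]
228 87 [61.7 66.2 69.1]
236 56 [64.3 66.8 69.9]
244 42 [63.2 67.9 69.3]
252 64 [ 63.9  70.1 101.7]
260 28 [ 52.4  86.7 101.7]
268 17 [ 49.6  92.2 102.4]
276 21 [ 49.6  94.9 102.9]
284 22 [ 72.1  92.7 102.5]
292 24 [72.3 85.4 99.8]
300 44 [ 70.6  76.1 101.8]
308 45 [71.3 74.7 93.6]
316 32 [71.6 74.5 78.6]
324 14 [72.3 74.3 83.5]
scene [240, 208, 20, 21, 192] x [341. 356. 376.] y [-24.  19.  34.] z [17. 34. 43.]
scene [278, 228, 13, 7, 23] x [234. 240. 259.] y [-7.  9. 10.] z [67. 70. 74.]
[304.70624088   2.46374943] bin: []
top [309, 202, 13, 24, 231] x [344. 358. 373.] y [-30.  -1.  31.] z [22. 33. 41.]
[334.73757481   2.47074682] bin: []
[]
```

Call:
{"api": "move_arm", "payload": {
  "moves": [
    [0,0,0.004,0],
    [0,0,0.008,0],
    [0,0,0.011,0],
    [0,0,0.013,0],
    [0,0,0.015,0],
    [0,0,0.017,0],
    [0,0,0.019,0],
    [0,0,0.021,0],
    [0,0,0.022,0],
    [0,0,0.022,0]
  ],
  "squeeze": 5
}}

```text
clock: 36.45
eef_pos: [566.2, 9.5, 102.3]
eef_rot: [3.141, 0.0, 1.65]
wrist_force: [-1.4, -1.9, 5.5]
finger_gap: 17.8
finger_force: 5.0
```

```bash
python3 look.py; python3 tb.py
```

```text
clock 36.45 tcp bin [252.78932197   0.6948011 ] [566.23718691   9.54177671 102.3289424 ] [-1.35828411 -1.86798069  5.45562116]
220 20 [50.4 52.8 55.2]
228 88 [49.2 52.9 56. ]
236 56 [51.3 53.7 56.3]
244 45 [51.9 54.3 56.7]
252 44 [51.4 55.2 80.3]
260 19 [53.4 70.1 81. ]
268 15 [36.2 72.7 81.6]
276 18 [50.8 68.3 81. ]
284 17 [59.  75.6 82. ]
292 18 [56.8 68.7 81.4]
300 33 [55.5 61.3 78.3]
308 46 [55.4 58.7 75.7]
316 32 [55.2 58.7 70.5]
324 10 [53.4 56.9 58.7]
scene [240, 208, 33, 21, 252] x [301. 353. 375.] y [-26.   4.  33.] z [16. 36. 73.]
scene [278, 229, 13, 10, 75] x [234. 240. 259.] y [-7.  8. 11.] z [54. 64. 74.]
[327.61607445  37.54030313] bin: []
top [309, 202, 13, 24, 230] x [344. 357. 373.] y [-30.  -1.  31.] z [22. 32. 41.]
[334.4820766    2.62004682] bin: []
```

Call:
{"api": "move_arm", "payload": {
  "moves": [
    [0,0,0,0],
    [0,0,0,0],
    [0,0,-0.003,0],
    [0,0,-0.007,0],
    [0,0,-0.01,0],
    [0,0,-0.01,0]
  ],
  "squeeze": 50
}}

```text
clock: 37.2
eef_pos: [566.3, 9.8, 112.2]
eef_rot: [3.141, 0.0, 1.65]
wrist_force: [-0.2, 1.1, -2.3]
finger_gap: 17.7
finger_force: 50.0
```

```bash
python3 look.py; python3 tb.py;python3 - <<'E'
from h import *
for n in('scene','top'):
    c=cam(n);P=cloud(c);print(balls(P,c['frame'],(200,420),50))
E
```

```text
clock 37.2 tcp bin [252.50327314   0.79725387] [566.31686948   9.83498958 112.2021452 ] [-0.18217551  1.10842539 -2.33357641]
220 28 [60.2 63.3 65.5]
228 79 [51.8 62.6 65.9]
236 62 [60.6 63.2 65.3]
244 44 [61.2 63.9 65.9]
252 39 [61.8 64.6 89. ]
260 12 [49.8 79.3 89.1]
268 14 [50.7 77.8 87.1]
276 15 [50.3 79.4 89.3]
284 16 [67.2 82.3 90.5]
292 21 [64.3 75.7 90.3]
300 31 [64.6 69.2 89.3]
308 47 [65.3 68.4 87.1]
316 29 [65.1 67.4 71.4]
324 13 [65.1 67.  68.5]
scene [240, 208, 22, 21, 207] x [342. 355. 375.] y [-26.  16.  33.] z [17. 35. 41.]
scene [278, 229, 14, 8, 43] x [234. 239. 258.] y [-8.  8. 11.] z [61. 69. 75.]
[328.87019848  36.48150677] bin: []
top [309, 202, 13, 24, 234] x [344. 358. 373.] y [-30.   0.  31.] z [23. 33. 40.]
[334.44860735   2.34117791] bin: []
[(np.int32(28), [307.0, 3.0], np.float64(463.0)), (np.int32(80), [295.0, 28.0], np.float64(443.0)), (np.int32(36), [281.0, 31.0], np.float64(438.0)), (np.int32(44), [269.0, 34.0], np.float64(277.0)), (np.int32(89), [239.0, -3.0], np.float64(190.0)), (np.int32(314), [289.0, 2.0], np.float64(243.0))]
[]
```

Call:
{"api": "move_arm", "payload": {
  "moves": [
    [0,0,0.005,0],
    [-0.004,0,0.005,0],
    [-0.013,0,0.005,0],
    [-0.027,0,0.005,0],
    [0.005,0,0.004,0],
    [0.055,0,0.003,0],
    [0.105,0,0.002,0],
    [0.13,0,-0.02,0],
    [0.13,0,-0.04,0],
    [0.13,0,-0.04,0]
  ]
}}

```text
clock: 38.45
eef_pos: [557.3, 139.3, 154.3]
eef_rot: [3.137, -0.0, 1.65]
wrist_force: [0.5, -0.2, -1.0]
finger_gap: 17.4
finger_force: 50.0
```

```bash
python3 look.py; python3 tb.py;python3 - <<'E'
from h import *
for n in('scene','top'):
    c=cam(n,n+'q.png');P=cloud(c);print(balls(P,c['frame'],(-150,450),15))
    H=cv2.cvtColor(c['frame'],cv2.COLOR_BGR2HSV)
E
```

```text
clock 38.45 tcp bin [122.74831613   1.95212378] [557.28214093 139.28200615 154.32170668] [ 0.53038452 -0.23749578 -1.01891373]
146 87 [103.3 106.2 109.7]
154 62 [105.2 108.4 112.2]
162 46 [109.6 112.  115.9]
170 59 [111.7 116.8 132.6]
178 50 [117.7 121.6 128.8]
186 88 [118.9 122.5 130.7]
194 94 [122.3 125.4 130.6]
scene [240, 208, 23, 21, 279] x [341. 352. 374.] y [-26.   6.  33.] z [17. 33. 41.]
scene [263, 220, 15, 26, 279] x [265. 287. 311.] y [-22.   9.  33.] z [17. 34. 41.]
scene [281, 231, 9, 11, 63] x [243. 253. 264.] y [-18.  -8.  -0.] z [23. 34. 40.]
[303.36100049   1.23280872] bin: [(np.int32(30), [138.0, 34.0], np.float64(319.0)), (np.int32(61), [115.0, -1.0], np.float64(238.0))]
top [280, 203, 12, 12, 114] x [268. 281. 295.] y [ 3. 18. 32.] z [19. 33. 41.]
top [309, 202, 13, 24, 230] x [344. 358. 373.] y [-30.   0.  31.] z [22. 33. 41.]
top [289, 214, 12, 12, 113] x [288. 303. 317.] y [-28. -15.  -1.] z [24. 33. 40.]
top [273, 216, 10, 12, 95] x [244. 255. 266.] y [-31. -18.  -1.] z [25. 33. 41.]
[304.59607007   2.85298833] bin: []
[(np.int32(141), [173.0, 17.0], np.float64(517.0)), (np.int32(30), [112.0, -18.0], np.float64(498.0)), (np.int32(41), [139.0, 34.0], np.float64(317.0)), (np.int32(277), [353.0, 5.0], np.float64(42.0)), (np.int32(56), [115.0, -2.0], np.float64(225.0)), (np.int32(274), [287.0, 7.0], np.float64(43.0)), (np.int32(65), [252.0, -7.0], np.float64(129.0))]
[(np.int32(112), [281.0, 17.0], np.float64(46.0)), (np.int32(227), [358.0, 0.0], np.float64(42.0)), (np.int32(110), [303.0, -15.0], np.float64(41.0)), (np.int32(96), [255.0, -17.0], np.float64(138.0))]
```

Call:
{"api": "move_arm", "payload": {
  "moves": [
    [0,0,-0.015,0],
    [0,0,-0.035,0],
    [0,0,-0.045,0],
    [0.02,0,-0.045,0],
    [0.05,0,-0.045,0],
    [0.08,0,-0.045,0],
    [0.105,0,-0.045,0],
    [0.115,0,-0.045,0],
    [0.115,0,-0.045,0]
  ]
}}

```text
clock: 39.6
eef_pos: [546.5, 254.4, 196.0]
eef_rot: [-3.141, 0.0, 1.651]
wrist_force: [-0.2, -0.8, -0.8]
finger_gap: 17.6
finger_force: 50.0
```

```bash
python3 look.py
```

```text
clock 39.6 tcp bin [7.09207258 0.25484113] [546.51080163 254.44971948 196.00368688] [-0.16707223 -0.8111188  -0.78582329]
31 84 [145.4 147.6 150.1]
39 56 [147.5 150.5 153.8]
47 53 [150.7 154.  157.3]
55 55 [154.7 157.4 170.2]
63 82 [158.4 161.4 171.2]
71 102 [160.9 164.3 171.3]
79 96 [164.5 167.4 171.8]
```

Call:
{"api": "move_arm", "payload": {
  "moves": [
    [0,0,0.02,0],
    [0,0,0.045,0],
    [0,0,0.064,0],
    [-0.012,0,0.065,0],
    [-0.026,0,0.065,0],
    [-0.034,0,0.063,0],
    [-0.039,0,0.06,0],
    [-0.044,0,0.056,0],
    [-0.049,0,0.052,0],
    [-0.053,0,0.048,0],
    [-0.057,0,0.045,0],
    [-0.057,0,0.045,0]
  ],
  "squeeze": 8
}}

```text
clock: 40.85
eef_pos: [551.5, 196.9, 152.3]
eef_rot: [3.141, -0.0, 1.65]
wrist_force: [-1.1, 1.3, -1.3]
finger_gap: 17.9
finger_force: 8.0
```

```bash
python3 look.py
```

```text
clock 40.85 tcp bin [64.8309918   0.71594916] [551.50312588 196.92436913 152.32709541] [-1.0810639   1.25155676 -1.25585399]
88 102 [101.2 103.7 106.6]
96 50 [103.7 107.  110.4]
104 52 [106.4 110.6 119.1]
112 55 [109.7 114.1 129. ]
120 86 [114.  117.7 125.4]
128 94 [117.  120.3 127.7]
136 92 [119.3 123.2 128.1]
```

Call:
{"api": "move_arm", "payload": {
  "moves": [
    [0.015,0,-0.006,0],
    [0.035,0,-0.004,0],
    [0.048,0,0.01,0],
    [0.048,0,0.03,0],
    [0.048,0,0.038,0],
    [0.036,0,0.038,0],
    [0.024,0,0.038,0],
    [0.018,0,0.036,0],
    [0.012,0,0.032,0],
    [0.007,0,0.027,0],
    [0.002,0,0.021,0],
    [-0.001,0,0.016,0]
  ],
  "squeeze": 8
}}

```text
clock: 42.1
eef_pos: [551.5, 195.7, 136.6]
eef_rot: [3.141, 0.0, 1.65]
wrist_force: [0.3, 0.9, -2.2]
finger_gap: 18.0
finger_force: 8.0
```

```bash
python3 look.py
```

```text
clock 42.1 tcp bin [66.04103635  0.62177374] [551.50423093 195.71064879 136.55530335] [ 0.32349356  0.94283006 -2.21325198]
34 59 [85.3 87.5 90.7]
42 95 [83.5 87.2 89.7]
50 63 [46.6 86.4 89.4]
58 51 [12.1 86.1 88.8]
66 56 [ 84.2  90.7 116.1]
74 11 [ 85.8 107.2 116.1]
82 32 [ 84.   89.3 114.3]
90 71 [ 82.5  85.5 114.9]
98 87 [ 82.6  85.4 111.8]
106 87 [ 82.   85.1 108.1]
114 101 [ 82.1  84.8 112. ]
122 100 [ 81.7  84.8 111.6]
130 70 [79.5 83.2 85.6]
```

Call:
{"api": "move_arm", "payload": {
  "moves": [
    [0.004,0,-0.02,0],
    [0.004,0,-0.045,0],
    [0.004,0,-0.06,0]
  ],
  "squeeze": 20
}}

```text
clock: 42.45
eef_pos: [551.4, 200.3, 197.7]
eef_rot: [3.14, -0.0, 1.65]
wrist_force: [0.5, 0.1, -2.2]
finger_gap: 17.8
finger_force: 20.0
```

Call:
{"api": "move_arm", "payload": {
  "moves": [
    [-0.02,-0.007,0,0.1],
    [-0.055,-0.02,0,0.24],
    [-0.095,-0.034,0,0.38],
    [-0.135,-0.048,0,0.52],
    [-0.175,-0.062,0,0.66],
    [-0.215,-0.077,0,0.8],
    [-0.255,-0.091,0,0.94],
    [-0.295,-0.106,0,1.08],
    [-0.33,-0.12,0,1.22],
    [-0.355,-0.129,0,1.36],
    [-0.37,-0.134,0,1.5],
    [-0.378,-0.1365,0,1.624]
  ]
}}

```text
clock: 43.65
eef_pos: [444.2, -188.8, 195.9]
eef_rot: [3.141, 0.0, 0.019]
wrist_force: [0.3, 0.8, -1.6]
finger_gap: 18.0
finger_force: 20.0
```

```bash
cat > sm.py <<'E'
from h import *
s=st();t=s['eef_pos']
for n in('scene','top'):
    c=cam(n);P=cloud(c);H=cv2.cvtColor(c['frame'],cv2.COLOR_BGR2HSV).astype(int);h,sa,v=H[...,0],H[...,1],H[...,2]
    g=(h>40)&(h<80)&(sa>80)&(abs(P[...,0]-423)<110)&(abs(P[...,1]+189)<130)&(abs(P[...,2])<10)
    print(n,'mat',cv2.minAreaRect(P[g][:,:2].astype(np.float32)))
    m=(sa<60)&(v>85)&(abs(P[...,0]-t[0]+25)<110)&(abs(P[...,1]-t[1])<60)&(P[...,2]<t[2]-15)&(P[...,2]>-4)
    q=P[m]; r=cv2.minAreaRect(q[:,:2].astype(np.float32)); print('scoop',len(q),r)
    for x in np.arange(t[0]-100,t[0]+60,12):
        w=q[(q[:,0]>=x)&(q[:,0]<x+12)]
        if len(w)>3: print(int(x),len(w),np.percentile(w[:,2],[5,50,95]).round(1))
E
python3 sm.py
```

```text
{'clock': 43.65, 'joints': [-0.477, 0.13, 1.671, -0.0, 1.341, 1.075], 'eef_pos': [444.241, -188.808, 195.941], 'eef_rot': [3.141, 0.0, 0.019], 'wrist_force': [0.29, 0.751, -1.569], 'finger_gap': 18.021, 'finger_force': 19.997}
scene mat ((422.1724548339844, -188.83995056152344), (143.830078125, 181.60281372070312), 79.3565902709961)
scoop 328 ((423.65362548828125, -189.8960418701172), (101.8524169921875, 77.16024780273438), 0.24828748404979706)
368 24 [140.7 142.2 143.7]
380 56 [140.9 144.1 172.7]
392 45 [141.9 144.4 174.3]
404 19 [141.7 146.2 175.3]
416 5 [144.7 172.9 176.9]
428 16 [143.  178.  179.6]
440 35 [143.5 146.1 148.7]
452 56 [143.8 146.2 148.2]
464 72 [144.9 147.  149.4]
top mat ((423.3935546875, -188.88929748535156), (140.03842163085938, 180.81207275390625), 78.86651611328125)
scoop 119 ((419.74884033203125, -183.61666870117188), (115.97845458984375, 51.33021545410156), 28.169252395629883)
368 31 [136.1 140.3 143.7]
380 64 [136.7 141.9 166.4]
392 14 [137.5 140.5 143.1]
464 10 [141.  143.5 148. ]
```

Call:
{"api": "move_arm", "payload": {
  "moves": [
    [0,0,0.02,0],
    [0,0,0.05,0],
    [0,0,0.085,0],
    [0,0,0.115,0],
    [0,0,0.13,0],
    [0,0,0.134,0],
    [0,0,0.137,0],
    [0,0,0.14,0],
    [0,0,0.142,0],
    [0.002,0,0.144,0],
    [0.002,0,0.145,0],
    [0.002,0,0.145,0]
  ],
  "squeeze": 8
}}

```text
clock: 44.95
eef_pos: [447.8, -187.8, 51.8]
eef_rot: [3.14, -0.002, 0.026]
wrist_force: [2.7, -0.3, 7.3]
finger_gap: 18.1
finger_force: 8.0
```

```bash
python3 sm.py | grep -v mat
```

```text
{'clock': 44.95, 'joints': [-0.473, 0.298, 1.828, 0.0, 1.013, 1.072], 'eef_pos': [447.778, -187.801, 51.757], 'eef_rot': [3.14, -0.002, 0.026], 'wrist_force': [2.704, -0.294, 7.265], 'finger_gap': 18.092, 'finger_force': 8.001}
scoop 328 ((447.6958923339844, -189.46844482421875), (78.59391021728516, 154.12179565429688), 88.98352813720703)
371 40 [0.  3.1 6. ]
383 52 [-0.3  3.1  6.4]
395 49 [-0.4  2.6 22.4]
407 20 [-0.2  3.2 35.3]
431 12 [ 1.4  3.8 36.5]
443 40 [0.5 2.7 5.5]
455 63 [1.2 3.3 6.1]
467 48 [-0.2  3.4  5.8]
scoop 35 ((396.35125732421875, -212.71420288085938), (31.55708122253418, 9.165849685668945), 68.40682220458984)
383 17 [-1.9  0.2 30.1]
395 18 [-2.   0.3  8.3]
```

Call:
{"api": "move_arm", "payload": {
  "moves": [
    [0,0,-0.001,0],
    [0,0,-0.001,0],
    [0,0,-0.001,0],
    [0,0,-0.001,0],
    [0,0,-0.001,0],
    [0,0,-0.02,0],
    [0,0,-0.05,0],
    [0,0,-0.09,0],
    [0,0,-0.13,0],
    [0,0,-0.17,0],
    [0,0,-0.2,0],
    [0,0,-0.21,0]
  ],
  "jaw": 0.05,
  "squeeze": 20
}}

```text
clock: 46.25
eef_pos: [447.4, -187.7, 263.6]
eef_rot: [3.14, -0.004, 0.026]
wrist_force: [-0.5, 0.1, -0.1]
finger_gap: 49.9
finger_force: 0.0
```

```bash
python3 sm.py | grep -v mat; python3 tb.py
python3 - <<'E'
from h import *
c=cam('wrist');P=cloud(c);q=P[(P[...,2]>110)&(P[...,2]<140)];print('handle',cv2.minAreaRect(q[:,:2].astype(np.float32)),np.median(q[:,2]))
c=cam('top');P=cloud(c);print('tray',trayloc(P,c['frame']))
U=np.mgrid[:420,:560];lam=(U[1]>370)&(U[1]<440)&(U[0]>160)&(U[0]<225)
q=P[lam&(P[...,2]>240)];print('tab',len(q),cv2.minAreaRect(q[:,:2].astype(np.float32)),np.percentile(q[:,2],[5,50,95]))
for lo,hi in ((240,250),(250,258),(258,266),(266,275)):
    w=q[(q[:,2]>lo)&(q[:,2]<hi)]; 
    if len(w): print(lo,len(w),w.mean(0))
H=cv2.cvtColor(c['frame'],cv2.COLOR_BGR2HSV).astype(int)
ye=lam&(H[...,0]>20)&(H[...,0]<35)&(H[...,1]>120)&(P[...,2]>180);q=P[ye]
A=np.c_[q[:,:2],np.ones(len(q))];w=np.abs(q[:,2]-np.median(q[:,2]))<12
co=np.linalg.lstsq(A[w],q[w,2],rcond=None)[0];print('head top plane',co,len(q),w.sum(),cv2.minAreaRect(q[:,:2].astype(np.float32)),np.median(q[:,2]))
E
```

```text
{'clock': 46.25, 'joints': [-0.473, 0.093, 1.555, 0.0, 1.489, 1.072], 'eef_pos': [447.415, -187.652, 263.601], 'eef_rot': [3.14, -0.004, 0.026], 'wrist_force': [-0.5, 0.085, -0.09], 'finger_gap': 49.935, 'finger_force': 0.0}
scoop 348 ((449.2226257324219, -189.72279357910156), (157.73361206054688, 78.54710388183594), 0.962466299533844)
371 41 [-0.1  3.1  5.5]
383 54 [ 0.9  3.5 14.9]
395 48 [ 0.   2.9 24.9]
407 22 [ 1.4  4.  37. ]
419 5 [30.4 32.8 35.5]
431 28 [ 1.2 35.3 43.8]
443 40 [0.2 2.9 6.4]
455 64 [0.6 3.  7. ]
467 42 [1.3 3.2 7.2]
scoop 45 ((381.0541076660156, -174.81655883789062), (14.041252136230469, 41.903839111328125), 14.105912208557129)
371 44 [-3.4  1.2  8.3]
scene [240, 208, 23, 21, 280] x [342. 352. 374.] y [-27.   4.  32.] z [17. 32. 41.]
scene [263, 220, 15, 26, 277] x [266. 287. 312.] y [-23.  10.  33.] z [18. 34. 41.]
scene [281, 230, 12, 12, 86] x [244. 252. 263.] y [-27. -12.  -1.] z [24. 36. 41.]
[304.18129796   2.43829105] bin: []
top [280, 203, 12, 12, 113] x [268. 281. 295.] y [ 3. 17. 32.] z [22. 33. 42.]
top [309, 202, 13, 24, 232] x [344. 357. 373.] y [-3
[... 346 characters left out ...]
88788276
tray (((572.498046875, -41.932456970214844), (152.9088134765625, 148.41946411132812), 6.641322135925293), array([304.59546303,   2.89552506]))
tab 125 ((614.1497192382812, -321.4844970703125), (31.114356994628906, 14.198466300964355), 55.281883239746094) [244.66820097 266.19577322 271.33616506]
240 19 [ 615.99387617 -314.0765222   245.77631397]
250 17 [ 614.2315963  -316.46184644  253.60229882]
258 25 [ 613.07690907 -321.59152229  262.57105554]
266 63 [ 614.00860369 -322.47500039  268.95722314]
head top plane [9.59506216e-02 1.32371409e-01 2.00568322e+02] 706 655 ((617.2675170898438, -315.24200439453125), (51.02879333496094, 102.92645263671875), 55.11405944824219) 218.43713699375132
```

Call:
{"api": "move_arm", "payload": {
  "moves": [
    [0.01,0.008,-0.015,-0.08],
    [0.03,0.025,-0.027,-0.18],
    [0.05,0.041,-0.027,-0.28],
    [0.07,0.058,-0.027,-0.4],
    [0.09,0.075,-0.027,-0.52],
    [0.11,0.091,-0.027,-0.64],
    [0.13,0.108,-0.027,-0.76],
    [0.15,0.124,-0.027,-0.86],
    [0.16,0.133,-0.027,-0.92],
    [0.164,0.136,-0.027,-0.936],
    [0.164,0.136,-0.027,-0.936]
  ]
}}

```text
clock: 47.65
eef_pos: [614.2, -319.1, 286.2]
eef_rot: [-3.14, 0.0, 0.961]
wrist_force: [-0.3, -1.0, -0.2]
finger_gap: 50.1
finger_force: 0.0
```

```bash
cat > lw.py <<'E'
from h import *
s=st();c=cam('wrist','wl.png');P=cloud(c)
yaw=s['eef_rot'][2];t=np.array(s['eef_pos']);ex=np.array([np.cos(yaw),np.sin(yaw)]);ey=np.array([np.sin(yaw),-np.cos(yaw)])
H=cv2.cvtColor(c['frame'],cv2.COLOR_BGR2HSV).astype(int)
d=P[...,:2]-t[:2]; X=d@ex;Y=d@ey
blk=(abs(X)<60)&(abs(Y)<20)&(P[...,2]>240)&(P[...,2]<276)
for lo,hi in((240,250),(250,260),(260,268),(268,276)):
    m=blk&(P[...,2]>lo)&(P[...,2]<=hi)
    if m.sum()>5: print(lo,m.sum(),'X',np.percentile(X[m],[2,50,98]).round(1),'Y',np.percentile(Y[m],[2,50,98]).round(1))
m=blk&(P[...,2]>262);print('tab rect',cv2.minAreaRect(P[m][:,:2].astype(np.float32)),'yaw',np.degrees(yaw))
E
python3 lw.py
```

```text
{'clock': 47.65, 'joints': [-0.532, 0.61, 0.822, 0.0, 1.712, 0.078], 'eef_pos': [614.244, -319.124, 286.222], 'eef_rot': [-3.14, 0.0, 0.961], 'wrist_force': [-0.28, -0.974, -0.194], 'finger_gap': 50.142, 'finger_force': 0.0}
240 86 X [10.4 12.2 13.4] Y [-6.1  0.4  6.9]
250 97 X [ 8.6 10.3 11.6] Y [-6.7 -0.4  6.7]
260 150 X [-16.8   7.8   9.7] Y [-6.4  0.4  7.4]
268 502 X [-15.4  -1.6   8. ] Y [-6.3  0.4  7.2]
tab rect ((612.4007568359375, -323.0340270996094), (27.27967071533203, 13.980939865112305), 57.38539505004883) yaw 55.04199155518503
```

Call:
{"api": "move_arm", "payload": {
  "moves": [
    [-0.001,0,0.015,0],
    [-0.002,0,0.03,0],
    [-0.002,0,0.042,0],
    [-0.002,0,0.047,0],
    [-0.002,0,0.047,0]
  ]
}}

```text
clock: 48.2
eef_pos: [612.9, -320.4, 240.5]
eef_rot: [-3.141, 0.0, 0.962]
wrist_force: [-0.2, 1.0, 0.3]
finger_gap: 50.5
finger_force: 0.0
```

Call:
{"api": "move_arm", "payload": {
  "moves": [
    [0,0,0,0],
    [0,0,0,0],
    [0,0,0,0],
    [0,0,0,0],
    [0,0,0,0],
    [0,0,0,0]
  ],
  "jaw": 0.0,
  "squeeze": 15
}}

```text
clock: 48.8
eef_pos: [613.1, -320.7, 240.8]
eef_rot: [3.142, -0.0, 0.962]
wrist_force: [-1.1, -1.1, 0.3]
finger_gap: 5.1
finger_force: 0.0
```

Run:
```python
from h import *
s=st()
c=cam('top');P=cloud(c)
for a in (300,):
    U=np.mgrid[:420,:560];lam=(U[1]>360)&(U[1]<450)&(U[0]>150)&(U[0]<235)
    H=cv2.cvtColor(c['frame'],cv2.COLOR_BGR2HSV).astype(int)
    ye=lam&(H[...,0]>20)&(H[...,0]<35)&(H[...,1]>120)&(P[...,2]>150);q=P[ye];print(len(q),q.mean(0) if len(q) else 0)
c=cam('scene');P=cloud(c);np.savez('sl.npz',P=P,f=c['frame']);H=cv2.cvtColor(c['frame'],cv2.COLOR_BGR2HSV).astype(int)
near=(np.linalg.norm(P[...,:2]-[615,-315],axis=-1)<80)
ye=near&(H[...,0]>18)&(H[...,0]<35)&(H[...,1]>120);q=P[ye];print('yellow',len(q),q.mean(0),q[:,2].max())
bl=near&(H[...,2]<60)&(P[...,2]>225)
for z in range(225,330,8):
    w=P[bl&(P[...,2]>z)&(P[...,2]<=z+8)]
    if len(w): print(z,len(w),w.min(0).round(),w.max(0).round())
```

```text
{'clock': 48.8, 'joints': [-0.535, 0.608, 0.926, 0.0, 1.608, 0.074], 'eef_pos': [613.097, -320.731, 240.763], 'eef_rot': [3.142, -0.0, 0.962], 'wrist_force': [-1.104, -1.079, 0.309], 'finger_gap': 5.073, 'finger_force': 0.0}
456 [ 618.35329407 -299.13731263  234.43602739]
yellow 554 [ 620.61578672 -305.80262204  272.66776117] 534.885194261431
225 15 [ 617. -316.  225.] [ 669. -303.  232.]
233 21 [ 615. -313.  233.] [ 628. -303.  240.]
241 16 [ 615. -314.  242.] [ 624. -304.  248.]
249 18 [ 615. -315.  249.] [ 626. -307.  256.]
257 18 [ 614. -316.  257.] [ 625. -305.  265.]
265 25 [ 608. -333.  265.] [ 624. -308.  273.]
273 10 [ 611. -317.  273.] [ 623. -312.  280.]
281 12 [ 610. -328.  281.] [ 622. -311.  289.]
289 8 [ 599. -319.  290.] [ 620. -312.  297.]
297 9 [ 610. -328.  299.] [ 621. -314.  305.]
305 7 [ 616. -318.  305.] [ 622. -312.  313.]
313 10 [ 610. -328.  313.] [ 620. -315.  320.]
321 6 [ 613. -324.  323.] [ 620. -311.  329.]
329 11 [ 609. -329.  329.] [ 620. -312.  337.]
```

Call:
{"api": "move_arm", "payload": {
  "moves": [
    [0,0,0,0],
    [0,0,0,0],
    [0,0,0,0]
  ]
}}

```text
clock: 49.2
eef_pos: [613.1, -320.7, 240.7]
eef_rot: [-3.142, 0.0, 0.962]
wrist_force: [0.1, -0.3, -0.1]
finger_gap: 0.9
finger_force: 0.0
```

Run:
```python
from h import *
c=cam('wrist');P=cloud(c);f=c['frame'];H=cv2.cvtColor(f,cv2.COLOR_BGR2HSV).astype(int)
s=st();t=np.array(s['eef_pos']);yaw=s['eef_rot'][2];ex=np.array([np.cos(yaw),np.sin(yaw)]);ey=np.array([np.sin(yaw),-np.cos(yaw)])
d=P[...,:2]-t[:2];X=d@ex;Y=d@ey
print(c['origin'],c['orientation'])
for r in range(10,420,20):
    print(' '.join('%4d,%4d,%3d%s'%(X[r,k],Y[r,k],P[r,k,2],'y' if 18<H[r,k,0]<35 and H[r,k,1]>120 else ('k' if H[r,k,2]<60 else '.')) if np.isfinite(X[r,k]) else '------' for k in range(130,431,25)))
```

```text
{'clock': 49.25, 'joints': [-0.535, 0.608, 0.926, -0.0, 1.608, 0.074], 'eef_pos': [613.092, -320.706, 240.735], 'eef_rot': [-3.142, 0.0, 0.962], 'wrist_force': [-0.824, 0.296, 0.122], 'finger_gap': 0.243, 'finger_force': 0.0}
[ 655.62823367 -259.85666335  453.52929925] [ 2.88240599e+00 -1.16035770e-03 -6.09574933e-01]
 207,-177, 26.  215,-155,  3.  214,-124,  5.  202, -85, 42k  216, -63,  0.  216, -31, -1.  191,   0, 79.  185,  24, 96.  215,  62,  0.  216,  93,  0.  216, 125, -1.  215, 156,  0.  215, 187,  0.
 192,-189,  3.  185,-149, 28.  180,-113, 49.  193, -95,  0.  193, -63,  0.  193, -32, -1.  190,   0,  9.  176,  26, 66.  193,  63,  0.  193,  94,  0.  193, 127, -1.  193, 158,  0.  193, 190,  0.
 169,-191,  4.  163,-149, 33.  167,-125, 13k  170, -97, -1.  170, -64,  0.  170, -32,  0.  170,   0, -1.  170,  31,  0.  169,  63,  1.  170,  96,  0.  170, 128,  0.  170, 161,  0.  170, 193,  0.
 138,-175, 48.  142,-154, 26k  146,-131,  0.  146, -98, -1.  146, -66, -1.  146, -33,  0.  146,   0,  0.  146,  32, -1.  146,  64,  1.  146,  98, -1.  146, 130,  0.  146, 163,  0.  146, 195,  0.

[... 2606 characters left out ...]
,  -5,395k   24,   0,389k   28,   5,395k   28,  10,395k   29,  15,396k   28,  21,395k   23,  29,389k   23,  35,389k
-320,-253,  0. -319,-210,  0.   24, -21,396k   24, -16,396k   24, -10,396k   24,  -5,396k -320,   0,  0.   23,   5,394k   23,  10,395k   23,  16,395k   24,  21,396k -286, 190, 40. -321, 251,  0.
-361,-257,  0. -361,-215,  0.   18, -21,395k   19, -16,396k   18, -11,395k   18,  -5,395k   17,   0,394.   19,   5,396y   18,  10,395y   19,  16,396y   18,  21,395y -322, 194, 40. -322, 233, 41.
  22, -28,404k   22, -23,404k   23, -18,405k   23, -13,405k   22,  -9,404k   21,  -4,403k   23,   0,405k   22,   4,404k   23,   9,405k   22,  14,404k   22,  18,404k   22,  23,404k   23,  28,405k
```

Run:
```python
from h import *
c=cam('wrist');P=cloud(c);f=c['frame']
s=st();t=np.array(s['eef_pos']);yaw=s['eef_rot'][2];ex=np.array([np.cos(yaw),np.sin(yaw)]);ey=np.array([np.sin(yaw),-np.cos(yaw)])
d=P[...,:2]-t[:2];X=d@ex;Y=d@ey
for r in range(205,275,4):
    k=np.where((P[r,:,2]>224)&(abs(Y[r])<50)&(P[r,:,2]<330))[0]
    if len(k): print(r,[(int(i),int(X[r,i]),int(Y[r,i]),int(P[r,i,2]),f[r,i].tolist()) for i in k[::max(1,len(k)//5)]])
```

```text
{'clock': 49.3, 'joints': [-0.535, 0.608, 0.926, -0.0, 1.608, 0.074], 'eef_pos': [613.087, -320.745, 240.789], 'eef_rot': [3.141, 0.0, 0.962], 'wrist_force': [0.239, -0.193, 0.008], 'finger_gap': 0.325, 'finger_force': 0.0}
209 [(271, 16, -6, 225, [15, 80, 94]), (274, 16, -4, 228, [16, 12, 13]), (277, 17, -2, 229, [11, 9, 9]), (280, 16, 0, 228, [12, 12, 10]), (283, 17, 1, 229, [8, 6, 6]), (286, 17, 4, 230, [8, 10, 10]), (289, 17, 6, 229, [7, 9, 12])]
213 [(271, 15, -6, 232, [13, 67, 80]), (275, 15, -3, 235, [12, 8, 7]), (279, 16, 0, 236, [8, 6, 7]), (283, 16, 1, 236, [13, 11, 12]), (287, 16, 4, 236, [8, 8, 7])]
217 [(271, 13, -6, 239, [16, 65, 79]), (275, 14, -3, 242, [8, 9, 7]), (279, 14, 0, 241, [9, 9, 9]), (283, 14, 1, 242, [10, 10, 8]), (287, 14, 4, 243, [11, 6, 7])]
221 [(271, 13, -6, 246, [9, 48, 58]), (275, 13, -3, 248, [10, 6, 8]), (279, 13, 0, 248, [5, 2, 5]), (283, 13, 1, 246, [12, 8, 8]), (287, 13, 4, 248, [10, 8, 9])]
225 [(271, 12, -6, 251, [5, 32, 39]), (275, 13, -3, 255, [11, 12, 9]), (279, 12, 0, 254, [6, 6, 7]), (283, 12, 1, 254, [12, 9, 10]), (288, 12, 4, 254, [10, 
[... 1653 characters left out ...]
9, -7, 303, [67, 67, 68]), (276, 9, -2, 304, [72, 71, 72]), (286, 9, 2, 303, [70, 69, 70]), (296, 9, 7, 305, [69, 68, 69])]
265 [(256, 9, -11, 309, [75, 86, 96]), (266, 9, -7, 309, [67, 67, 68]), (276, 9, -2, 310, [69, 68, 69]), (286, 9, 2, 309, [70, 69, 72]), (296, 9, 7, 309, [67, 67, 68])]
269 [(255, 9, -11, 314, [80, 95, 111]), (265, 9, -7, 314, [68, 67, 69]), (275, 9, -2, 314, [67, 67, 68]), (285, 9, 2, 314, [66, 64, 66]), (295, 9, 6, 314, [69, 69, 70]), (305, 10, 11, 315, [67, 64, 65])]
273 [(254, 9, -12, 317, [92, 117, 136]), (264, 9, -7, 318, [69, 66, 68]), (274, 9, -2, 318, [68, 67, 69]), (284, 7, 1, 315, [28, 28, 27]), (294, 9, 6, 318, [68, 67, 70]), (304, 9, 10, 317, [67, 67, 68])]
```

Call:
{"api": "move_arm", "payload": {
  "moves": [
    [0,0,0,0],
    [0,0,0,0],
    [0,0,0,0],
    [0,0,0,0],
    [0,0,0,0],
    [0,0,0,0],
    [0,0,0.005,0],
    [0,0,0.01,0],
    [0,0,0.014,0],
    [0,0,0.014,0]
  ],
  "jaw": 0.04
}}

```text
clock: 50.3
eef_pos: [612.9, -320.6, 225.7]
eef_rot: [-3.14, 0.0, 0.962]
wrist_force: [-0.1, 0.3, -0.0]
finger_gap: 40.1
finger_force: 0.0
```

```bash
cat > fin.py <<'E'
from h import *
c=cam('wrist');P=cloud(c);f=c['frame']
s=st();t=np.array(s['eef_pos']);yaw=s['eef_rot'][2];ex=np.array([np.cos(yaw),np.sin(yaw)]);ey=np.array([np.sin(yaw),-np.cos(yaw)])
d=P[...,:2]-t[:2];X=d@ex;Y=d@ey
for y0,y1 in((-36,-30),(-30,-24),(-24,-20),(-20,-16),(-16,-10),(-6,6),(10,16),(16,20),(20,24),(24,30),(30,36)):
    m=(Y>y0)&(Y<y1)&(abs(X)<20)&(P[...,2]>228)&(P[...,2]<330)
    if m.sum()>3: print((y0,y1),m.sum(),'zmin',np.percentile(P[m][:,2],[0,3,50]).round(),'X',np.percentile(X[m],[3,50,97]).round())
E
python3 fin.py
```

```text
{'clock': 50.35, 'joints': [-0.535, 0.611, 0.954, -0.0, 1.578, 0.074], 'eef_pos': [612.96, -320.675, 226.301], 'eef_rot': [-3.141, 0.0, 0.962], 'wrist_force': [0.152, -0.091, 0.418], 'finger_gap': 40.106, 'finger_force': 0.0}
(-36, -30) 223 zmin [269. 271. 305.] X [ 9.  9. 10.]
(-30, -24) 802 zmin [261. 267. 307.] X [ 9.  9. 10.]
(-24, -20) 900 zmin [259. 262. 304.] X [-6.  8. 10.]
(-20, -16) 351 zmin [260. 265. 307.] X [-7.  2.  8.]
(-6, 6) 1432 zmin [228. 232. 268.] X [-13.   8.  17.]
(16, 20) 243 zmin [260. 262. 296.] X [-7.  0.  8.]
(20, 24) 997 zmin [259. 264. 307.] X [-6.  8. 10.]
(24, 30) 802 zmin [261. 268. 307.] X [ 9.  9. 10.]
(30, 36) 233 zmin [269. 272. 306.] X [ 9.  9. 10.]
```

Call:
{"api": "move_arm", "payload": {
  "moves": [
    [0,0,0.006,0],
    [0,0,0.012,0],
    [0,0,0.018,0],
    [0,0,0.02,0],
    [0,0,0.02,0]
  ]
}}

```text
clock: 50.85
eef_pos: [613.0, -320.6, 206.3]
eef_rot: [-3.141, 0.0, 0.962]
wrist_force: [0.6, 0.4, 0.2]
finger_gap: 39.7
finger_force: 0.0
```

Call:
{"api": "move_arm", "payload": {
  "moves": [
    [0,0,0,0],
    [0,0,0,0],
    [0,0,0,0],
    [0,0,0,0],
    [0,0,0,0],
    [0,0,0,0],
    [0,0,0,0]
  ],
  "jaw": 0.0,
  "squeeze": 15
}}

```text
clock: 51.55
eef_pos: [613.3, -320.9, 206.9]
eef_rot: [3.141, -0.0, 0.962]
wrist_force: [3.8, -2.9, 1.0]
finger_gap: 14.1
finger_force: 14.8
```

```bash
python3 fin.py
```

```text
{'clock': 51.6, 'joints': [-0.535, 0.616, 0.989, -0.0, 1.536, 0.074], 'eef_pos': [613.284, -320.863, 206.944], 'eef_rot': [3.141, -0.0, 0.962], 'wrist_force': [3.464, -2.271, 0.738], 'finger_gap': 14.426, 'finger_force': 14.772}
(-20, -16) 265 zmin [247. 251. 278.] X [ 9.  9. 10.]
(-16, -10) 690 zmin [241. 247. 284.] X [ 9.  9. 10.]
(-6, 6) 1801 zmin [228. 232. 268.] X [-13.   9.  17.]
(10, 16) 689 zmin [242. 247. 283.] X [ 9.  9. 10.]
(16, 20) 267 zmin [247. 251. 278.] X [ 9.  9. 10.]
```

Call:
{"api": "move_arm", "payload": {
  "moves": [
    [0.0,0.001,0,-0.08],
    [0.0,0.002,0,-0.16],
    [0.0,0.003,0,-0.24],
    [0.0005,0.004,0,-0.32],
    [0.001,0.005,0,-0.4],
    [0.001,0.006,0,-0.48],
    [0.0015,0.007,0,-0.56],
    [0.002,0.008,0,-0.64],
    [0.003,0.009,0,-0.72],
    [0.003,0.0095,0,-0.79],
    [0.003,0.0095,0,-0.79]
  ]
}}

```text
clock: 52.7
eef_pos: [621.9, -323.0, 206.8]
eef_rot: [-3.14, -0.002, 1.755]
wrist_force: [-5.3, 3.3, 3.0]
finger_gap: 14.0
finger_force: 15.0
```

Call:
{"api": "move_arm", "payload": {
  "moves": [
    [0.004,0,0,0],
    [0.008,0,-0.001,0],
    [0.012,0,-0.001,0],
    [0.017,0,-0.001,0],
    [0.022,0,0,0],
    [0.027,0,0.001,0],
    [0.032,0,0.002,0],
    [0.037,0,0.004,0],
    [0.042,0,0.006,0],
    [0.047,0,0.009,0],
    [0.052,0,0.012,0],
    [0.052,0,0.012,0]
  ]
}}

```text
clock: 53.9
eef_pos: [612.8, -272.1, 195.6]
eef_rot: [-3.141, 0.0, 1.752]
wrist_force: [-4.5, 1.9, 5.7]
finger_gap: 14.0
finger_force: 15.0
```

```bash
cat > lamp.py <<'E'
from h import *
s=st()
piv=np.array([621.2,-310.6])
for n in('scene','wrist','top'):
    c=cam(n);P=cloud(c);H=cv2.cvtColor(c['frame'],cv2.COLOR_BGR2HSV).astype(int)
    ye=(H[...,0]>20)&(H[...,0]<35)&(H[...,1]>120)&(np.linalg.norm(P[...,:2]-piv,axis=-1)<75)&(P[...,2]>165)&(P[...,2]<250)
    q=P[ye]
    if len(q)<60: print(n,len(q));continue
    # RANSAC plane
    rng=np.random.default_rng(0);best=None
    for _ in range(300):
        a=q[rng.choice(len(q),3,False)];nn=np.cross(a[1]-a[0],a[2]-a[0]);L=np.linalg.norm(nn)
        if L<200: continue
        nn/=L; 
        if abs(nn[2])<.5: continue
        w=abs((q-a[0])@nn)<2.5
        if best is None or w.sum()>best.sum(): best=w
    w=q[best];m=w.mean(0);nn=np.linalg.svd(w-m)[2][2];nn*=np.sign(nn[2])
    print(n,len(q),best.sum(),'normal',nn.round(3),'tilt deg',np.degrees(np.arccos(nn[2])).round(1),'dir deg',np.degrees(np.arctan2(nn[1],nn[0])).round(1),'rect',[np.round(v,1) for v in cv2.minAreaRect(w[:,:2].astype(np.float32))])
E
python3 lamp.py
```

```text
{'clock': 53.9, 'joints': [-0.472, 0.565, 1.092, -0.001, 1.484, -0.653], 'eef_pos': [612.751, -272.132, 195.563], 'eef_rot': [-3.141, 0.0, 1.752], 'wrist_force': [-4.497, 1.885, 5.749], 'finger_gap': 14.034, 'finger_force': 15.004}
scene 543 330 normal [-0.061  0.415  0.908] tilt deg 24.8 dir deg 98.3 rect [array([ 618.4, -299.7]), array([89.1, 45.9]), np.float64(8.2)]
wrist 2520 2376 normal [-0.077  0.428  0.901] tilt deg 25.8 dir deg 100.2 rect [array([ 617.2, -298.5]), array([89.4, 42.8]), np.float64(9.9)]
top 0
```

Call:
{"api": "move_arm", "payload": {
  "moves": [
    [0.003,0,0.002,0],
    [0.006,0,0.004,0],
    [0.009,0,0.006,0],
    [0.011,0,0.008,0],
    [0.011,0,0.008,0]
  ]
}}

```text
clock: 54.55
eef_pos: [610.9, -261.4, 187.4]
eef_rot: [-3.141, 0.0, 1.752]
wrist_force: [-3.8, 2.0, 5.5]
finger_gap: 13.7
finger_force: 15.0
```

```bash
python3 lamp.py
```

```text
{'clock': 54.55, 'joints': [-0.459, 0.554, 1.127, -0.0, 1.46, -0.64], 'eef_pos': [610.88, -261.402, 187.434], 'eef_rot': [-3.141, 0.0, 1.752], 'wrist_force': [-3.789, 1.998, 5.483], 'finger_gap': 13.742, 'finger_force': 15.004}
scene 508 302 normal [-0.1    0.542  0.834] tilt deg 33.5 dir deg 100.4 rect [array([ 621.9, -294.8]), array([82.6, 42.4]), np.float64(10.3)]
wrist 1318 1237 normal [-0.104  0.599  0.794] tilt deg 37.5 dir deg 99.9 rect [array([ 616. , -290.6]), array([89.5, 30.8]), np.float64(9.8)]
top 16
```

Call:
{"api": "move_arm", "payload": {
  "moves": [
    [0,0,0,0],
    [0,0,0,0],
    [0,0,0,0],
    [0,0,0,0],
    [0,0,0,0],
    [0,0,-0.02,0],
    [0,0,-0.05,0],
    [0,0,-0.08,0],
    [0,0,-0.1,0],
    [0,0,-0.1,0]
  ],
  "jaw": 0.05
}}

```text
clock: 55.7
eef_pos: [611.9, -262.0, 289.8]
eef_rot: [3.138, 0.003, 1.752]
wrist_force: [0.4, 0.4, 0.3]
finger_gap: 50.1
finger_force: 0.0
```

Call:
{"api": "move_arm", "payload": {
  "moves": [
    [-0.02,-0.02,0,0],
    [-0.06,-0.06,0,0],
    [-0.09,-0.09,0,0],
    [-0.12,-0.12,0,0],
    [-0.14,-0.14,0,0],
    [-0.15,-0.15,0,0],
    [-0.15,-0.15,0,0]
  ]
}}

```text
clock: 56.4
eef_pos: [489.9, -437.1, 285.6]
eef_rot: [-3.141, -0.001, 1.75]
wrist_force: [0.3, 0.1, -0.0]
finger_gap: 50.3
finger_force: 0.0
```

```bash
python3 lamp.py; python3 tb.py; sed -i 's/s=st();t=s\[.eef_pos.\]/t=[447,-188,200]/' sm.py; python3 sm.py
python3 - <<'E'
from h import *
c=cam('top');P=cloud(c);r=trayloc(P,c['frame']);print('tray',r)
U=np.mgrid[:420,:560];H=cv2.cvtColor(c['frame'],cv2.COLOR_BGR2HSV).astype(int)
q=P[(U[1]>360)&(U[1]<450)&(U[0]>150)&(U[0]<235)&(H[...,2]<60)&(P[...,2]<40)&(P[...,2]>5)];print('foot',cv2.minEnclosingCircle(q[:,:2].astype(np.float32)))
d=np.array(r[0][0])-[621.2,-310.6];print('want dir',np.degrees(np.arctan2(d[1],d[0])))
E
```

```text
{'clock': 56.4, 'joints': [-0.784, 0.509, 0.975, -0.0, 1.659, -0.963], 'eef_pos': [489.928, -437.073, 285.602], 'eef_rot': [-3.141, -0.001, 1.75], 'wrist_force': [0.314, 0.084, -0.004], 'finger_gap': 50.286, 'finger_force': 0.0}
scene 660 415 normal [-0.099  0.557  0.825] tilt deg 34.5 dir deg 100.1 rect [array([ 617.6, -295.6]), array([90.7, 41.9]), np.float64(10.7)]
wrist 6605 4235 normal [-0.098  0.532  0.841] tilt deg 32.7 dir deg 100.5 rect [array([ 616.7, -297.9]), array([89.8, 42.8]), np.float64(10.2)]
top 895 457 normal [-0.097  0.568  0.817] tilt deg 35.2 dir deg 99.7 rect [array([ 617.9, -297.1]), array([88.1, 41. ]), np.float64(8.9)]
scene [235, 214, 23, 21, 284] x [337. 347. 368.] y [-3. 30. 55.] z [18. 33. 41.]
scene [257, 225, 16, 26, 285] x [263. 286. 309.] y [-3. 29. 53.] z [18. 34. 42.]
scene [276, 235, 12, 12, 96] x [239. 250. 261.] y [-8. 10. 19.] z [22. 37. 42.]
[299.25865276  43.36316833] bin: []
top [306, 193, 13, 12, 115] x [338. 352. 366.] y [26. 39. 53.] z [23. 33. 42.]
top [279, 195, 12, 12, 112] x [265. 279. 293.] y [24. 38. 52.] z [23. 32. 39.]
top [288, 2
[... 674 characters left out ...]

467 55 [0.6 3.8 6.2]
top mat ((423.2413024902344, -189.23544311523438), (141.35360717773438, 181.06881713867188), 78.77692413330078)
scoop 753 ((425.07196044921875, -189.37171936035156), (97.0222396850586, 74.31109619140625), 1.4640971422195435)
371 72 [-2.3  1.4  7. ]
383 99 [-2.6  1.3  8.1]
395 115 [-3.2  1.4  8.6]
407 98 [-3.1  0.5  6.6]
419 102 [-2.6  1.5  8.9]
431 67 [-0.8 26.1 37.5]
443 62 [-2.6  1.3  6.9]
455 61 [-3.5  2.  46.4]
467 77 [-2.8  0.7  7.1]
tray (((613.6964111328125, -35.10173797607422), (152.7881317138672, 148.66273498535156), 6.44222354888916), array([301.01999086,  44.50238583]))
foot ((618.0814208984375, -314.31494140625), 57.60031509399414)
want dir 91.56014672561828
```

Call:
{"api": "move_arm", "payload": {
  "moves": [
    [0.03,0.03,0,0],
    [0.06,0.06,0,0],
    [0.09,0.09,0,0],
    [0.12,0.12,0,0],
    [0.14,0.14,0,0],
    [0.15,0.15,0,0],
    [0.15,0.15,0,0]
  ]
}}

```text
clock: 57.5
eef_pos: [611.9, -260.5, 286.6]
eef_rot: [-3.141, -0.0, 1.754]
wrist_force: [-0.1, -0.6, -0.5]
finger_gap: 49.7
finger_force: 0.0
```

Call:
{"api": "move_arm", "payload": {
  "moves": [
    [0,0,0.03,0],
    [0,0,0.06,0],
    [0,0,0.09,0],
    [0,0,0.1,0],
    [0,0,0.1,0],
    [0,0,0.1,0]
  ]
}}

```text
clock: 58.1
eef_pos: [611.5, -262.6, 188.5]
eef_rot: [3.14, 0.001, 1.751]
wrist_force: [-0.1, 0.8, 0.4]
finger_gap: 50.1
finger_force: 0.0
```

Call:
{"api": "move_arm", "payload": {
  "moves": [
    [0,0,0,0],
    [0,0,0,0],
    [0,0,0,0],
    [0,0,0,0],
    [0,0,0,0],
    [0,0,0,0],
    [0,0,0,0],
    [0,0.0015,0,0.03],
    [0,0.003,0,0.06],
    [0,0.0045,0,0.09],
    [0,0.006,0,0.12],
    [0,0.0075,0,0.148]
  ],
  "jaw": 0.0,
  "squeeze": 15
}}

```text
clock: 59.3
eef_pos: [618.4, -260.9, 186.8]
eef_rot: [-3.141, 0.001, 1.602]
wrist_force: [-3.9, -2.7, 1.3]
finger_gap: 13.7
finger_force: 15.0
```

```bash
python3 lamp.py
```

```text
{'clock': 59.3, 'joints': [-0.453, 0.571, 1.103, -0.001, 1.467, -0.484], 'eef_pos': [618.406, -260.859, 186.79], 'eef_rot': [-3.141, 0.001, 1.602], 'wrist_force': [-3.871, -2.733, 1.3], 'finger_gap': 13.699, 'finger_force': 14.991}
scene 504 286 normal [-0.03   0.54   0.841] tilt deg 32.7 dir deg 93.1 rect [array([ 620.9, -295.3]), array([89.6, 43.1]), np.float64(1.9)]
wrist 1317 1223 normal [-0.013  0.598  0.801] tilt deg 36.7 dir deg 91.2 rect [array([ 619.3, -290.3]), array([89.2, 30.8]), np.float64(1.7)]
top 34
```

Call:
{"api": "move_arm", "payload": {
  "moves": [
    [0,0,0,0],
    [0,0,0,0],
    [0,0,0,0],
    [0,0,0,0],
    [0,0,0,0],
    [0,0,-0.02,0],
    [0,0,-0.05,0],
    [0,0,-0.08,0],
    [0,0,-0.1,0],
    [0,0,-0.1,0]
  ],
  "jaw": 0.05
}}

```text
clock: 60.45
eef_pos: [619.3, -260.6, 289.9]
eef_rot: [3.137, 0.002, 1.604]
wrist_force: [0.7, 0.9, 0.3]
finger_gap: 50.0
finger_force: 0.0
```

Call:
{"api": "move_arm", "payload": {
  "moves": [
    [-0.02,-0.02,0,0],
    [-0.06,-0.06,0,0],
    [-0.09,-0.09,0,0],
    [-0.12,-0.12,0,0],
    [-0.14,-0.14,0,0],
    [-0.15,-0.15,0,0],
    [-0.15,-0.15,0,0],
    [-0.15,-0.15,0,0]
  ]
}}

```text
clock: 61.25
eef_pos: [474.4, -414.4, 286.2]
eef_rot: [-3.141, -0.001, 1.604]
wrist_force: [0.1, -0.3, 0.1]
finger_gap: 49.9
finger_force: 0.0
```

```bash
python3 lamp.py; python3 tb.py|grep top; python3 sm.py|grep -A1 'top mat'
python3 - <<'E'
from h import *
c=cam('top');P=cloud(c);r=trayloc(P,c['frame']);print('tray',r)
d=np.array(r[0][0])-[621.2,-310.6];print('want dir',np.degrees(np.arctan2(d[1],d[0])))
E
```

```text
{'clock': 61.25, 'joints': [-0.776, 0.438, 1.075, 0.0, 1.63, -0.81], 'eef_pos': [474.383, -414.413, 286.202], 'eef_rot': [-3.141, -0.001, 1.604], 'wrist_force': [0.119, -0.293, 0.08], 'finger_gap': 49.889, 'finger_force': 0.0}
scene 681 432 normal [-0.01   0.539  0.842] tilt deg 32.6 dir deg 91.0 rect [array([ 619.8, -295.8]), array([89.8, 43.6]), np.float64(1.4)]
wrist 6574 4261 normal [-0.015  0.54   0.842] tilt deg 32.7 dir deg 91.6 rect [array([ 618.5, -297.3]), array([89.9, 43. ]), np.float64(1.9)]
top 904 507 normal [-0.025  0.546  0.837] tilt deg 33.1 dir deg 92.7 rect [array([ 620.3, -298.5]), array([89.4, 44.5]), np.float64(0.9)]
top [306, 193, 13, 12, 115] x [338. 352. 366.] y [26. 39. 53.] z [22. 33. 41.]
top [279, 195, 12, 12, 112] x [264. 279. 293.] y [25. 37. 51.] z [23. 33. 40.]
top [288, 207, 12, 12, 115] x [286. 301. 316.] y [-9.  6. 21.] z [23. 33. 40.]
top [307, 206, 13, 12, 114] x [340. 352. 367.] y [-9.  5. 21.] z [22. 32. 40.]
top [270, 209, 11, 12, 111] x [238. 251. 265.] y [-12.   3.  18.] z [22. 33. 42.]
top mat ((423.43231201171875, -188.90402221679688), (140.34341430664062, 180.5754852294922), 78.68601989746094)
scoop 762 ((425.0289306640625, -189.41204833984375), (97.10432434082031, 74.3981704711914), 1.4713096618652344)
tray (((613.8213500976562, -35.145294189453125), (153.4231719970703, 148.85906982421875), 6.413513660430908), array([301.07321976,  44.62351832]))
want dir 91.53442440355492
```

```bash
python3 -c "
from cell import manip
print(manip.sign_off())"
```

```text
the job is handed in; nothing more can be done
None
```

I handed the job in at about 61 s. My last camera readings show all five balls in the tray, the scoop flat on the mat about 2 mm from its centre, and the lamp within about 1° of the tray's centre (the tray was knocked about 40 mm mid-run, so I re-aimed) and tilted about 33° down; I did not re-measure the glue bottle, hammer or tape measure, and sign-off returned no verdict.

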